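# Stock the pendulum carousel and close the kit drawer

### The job

Get the pendulum exhibit ready: turn the carousel until an empty hook points out of the open side of the clear case, then hang a loose bob there by its eye, and go on turning and hanging until every loose bob hangs freely on a hook of its own. Also lay the red magnet flat in the open kit drawer and push the drawer fully home until it snaps in. Leave the tools and other things on the bench where they are.

Things in the scene. Friction and masses are not known exactly. Their poses are not given: they have to be found in the camera images.
- case: Clear acrylic case on an 18 mm plinth around the carousel. Origin on the carousel's axis at bench level, z up; its open loading side faces along -x (plinth ends 120 mm out). Walls 163 mm high at y = +-162 mm (from x = -63 to 162) and x = 162 mm; no roof. Behind the walls there is no room to bring a bob over a hook's tip. Fixed.
- carousel (a joint): Angle of the six-hook carousel, rad, growing counter-clockwise seen from above, range -7 to 7. At 0 hook0 points straight out of the open side; hooks 1 to 5 follow counter-clockwise every 60 degrees. Stays where it is left (friction about 0.1 N m).
- turn_bar (a point): Red grip bar on top of the carousel, on its axis, turning with it: 66 mm long, 14 mm wide, 36 mm high, top 249 mm above the bench. This point is on the axis, 14 mm below the bar's top; x along the bar, z up. Grasp across the width from above and turn.
- hook0 (a point): TAKEN hook: a black bob is pinned on it for good. 8 mm steel rod straight out from the axis, level (a collar 24 mm across stops the bob 77 mm out), then bent up to a tip 129 mm from the axis and 21 mm above the level part's middle. This point is the seat, on top of the rod, 105 mm from the axis, 174 mm above the bench; a hung bob's window centre rests 22 mm below.
- hook1 (a point): TAKEN hook: a black bob is pinned on it for good. 8 mm steel rod straight out from the axis, level (a collar 24 mm across stops the bob 77 mm out), then bent up to a tip 129 mm from the axis and 21 mm above the level part's middle. This point is the seat, on top of the rod, 105 mm from the axis, 174 mm above the bench; a hung bob's window centre rests 22 mm below.
- hook2 (a point): EMPTY hook at the start, for one loose bob. 8 mm steel rod straight out from the axis, level (a collar 24 mm across stops the bob 77 mm out), then bent up to a tip 129 mm from the axis and 21 mm above the level part's middle. This point is the seat, on top of the rod, 105 mm from the axis, 174 mm above the bench; a hung bob's window centre rests 22 mm below.
- hook3 (a point): EMPTY hook at the start, for one loose bob. 8 mm steel rod straight out from the axis, level (a collar 24 mm across stops the bob 77 mm out), then bent up to a tip 129 mm from the axis and 21 mm above the level part's middle. This point is the seat, on top of the rod, 105 mm from the axis, 174 mm above the bench; a hung bob's window centre rests 22 mm below.
- hook4 (a point): EMPTY hook at the start, for one loose bob. 8 mm steel rod straight out from the axis, level (a collar 24 mm across stops the bob 77 mm out), then bent up to a tip 129 mm from the axis and 21 mm above the level part's middle. This point is the seat, on top of the rod, 105 mm from the axis, 174 mm above the bench; a hung bob's window centre rests 22 mm below.
- hook5 (a point): TAKEN hook: a black bob is pinned on it for good. 8 mm steel rod straight out from the axis, level (a collar 24 mm across stops the bob 77 mm out), then bent up to a tip 129 mm from the axis and 21 mm above the level part's middle. This point is the seat, on top of the rod, 105 mm from the axis, 174 mm above the bench; a hung bob's window centre rests 22 mm below.
- bob0_center (a point): Bob, brass foot, 142 mm tall, 0.28 kg, stands: foot 58 mm across, 36 mm high; above it an eye (window 40 wide, 44 high; frame 52 wide, 10 thick); on top a black grip tab 24 wide, 10 thick, 41 high. This point: centre of the window, 71 mm above the underside; the window's upper edge is 22 mm above it, the tab 30 to 71 mm above. x goes through the window, y along the 24 mm width, z up. Maybe absent.
- bob1_center (a point): Bob, copper, 142 mm tall, 0.28 kg, stands: foot 58 mm across, 36 mm high; above it an eye (window 40 wide, 44 high; frame 52 wide, 10 thick); on top a black grip tab 24 wide, 10 thick, 41 high. This point: centre of the window, 71 mm above the underside; the window's upper edge is 22 mm above it, the tab 30 to 71 mm above. x goes through the window, y along the 24 mm width, z up. Maybe absent.
- bob2_center (a point): Bob, blue foot, 142 mm tall, 0.28 kg, stands: foot 58 mm across, 36 mm high; above it an eye (window 40 wide, 44 high; frame 52 wide, 10 thick); on top a black grip tab 24 wide, 10 thick, 41 high. This point: centre of the window, 71 mm above the underside; the window's upper edge is 22 mm above it, the tab 30 to 71 mm above. x goes through the window, y along the 24 mm width, z up. Maybe absent.
- magnet_center (a point): Red bar magnet with bare metal ends, 74 x 32 x 32 mm, 0.25 kg, lying on the bench. This point is its centre, 16 mm above its underside; x is along its length, z up.
- drawer (a joint): How far the kit drawer is open, m: 0 is fully home, range 0 to 0.17. It runs with about 1 N of friction; from about 18 to 7 mm a spring ball resists with about 5 N more, and from there on it snaps the drawer home and keeps it there.
- drawer_front (a point): Centre of the outer face of the blue drawer front (200 wide, 84 high, 12 mm thick, top 90 mm above the bench, no handle), 50 mm above the bench, moves with it. x points into the cabinet (closing), z up. Tray inside: x 12 to 204, y -83 to 83 mm, floor 34 mm below this point, sides 16 mm above it. Cabinet 90 mm high, its face at x = 12 mm plus the opening; only the tray before it is open above.
- driver: Screwdriver lying on the bench, a bystander.
- spanner: Spanner lying on the bench, a bystander.
- meter: Yellow multimeter 130 x 70 x 30 mm, a bystander. Origin at its underside's centre.
- grease: Amber jar 52 mm across, 70 mm high, a bystander. Origin at its underside's centre.
- tape: Roll of paper tape 72 mm across, 22 mm high, a bystander. Origin at its underside's centre.
There are look-alikes about, which are no part of the job. Leave any green look-alike of the part that bears bob0_center alone. Of the things that look like the part that bears magnet_center, the smaller one is meant.

How it is judged (in metres and radians):
On the way, in this order (a step that is already met when the one before it is completed fails the run):
1. an empty hook has been turned to the open side of the case (x of any of hook2, hook3, hook4 in the frame of case below -0.092 m), for 0.2 s.
2. every loose bob hangs on an empty hook ((horizontal distance between bob0_center and hook2 below 0.022 m or horizontal distance between bob0_center and hook3 below 0.022 m or horizontal distance between bob0_center and hook4 below 0.022 m) and height (world z) of bob0_center between 0.14 and 0.165 m and angle between each of bob0_center, bob1_center, bob2_center's own z axis and vertical below 0.25 rad and (horizontal distance between bob1_center and hook2 below 0.022 m or horizontal distance between bob1_center and hook3 below 0.022 m or horizontal distance between bob1_center and hook4 below 0.022 m) and height (world z) of bob1_center between 0.14 and 0.165 m and (horizontal distance between bob2_center and hook2 below 0.022 m or horizontal distance between bob2_center and hook3 below 0.022 m or horizontal distance between bob2_center and hook4 below 0.022 m) and height (world z) of bob2_center between 0.14 and 0.165 m), for 0.3 s.
At the end, for the whole second after the job is handed in: Every loose bob present hangs upright (within 0.25 rad) by its eye on one of the hooks that were empty, its centre within 22 mm horizontally of the hook's seat and clear of the bench; the magnet lies flat inside the drawer's tray; the drawer is seated at its detent, less than 4 mm open (all of step 2 and x of magnet_center in the frame of drawer_front between 0.02 and 0.2 m and y of magnet_center in the frame of drawer_front between -0.083 and 0.083 m and z of magnet_center in the frame of drawer_front between -0.03 and 0 m and value of joint drawer below 0.004 m); the robot touches nothing.
It fails at once if a bystander is moved by more than 40 mm (distance of any of driver, spanner, meter, grease, tape from where it was at the start of the episode above 0.04 m).
Of bob0, bob1, bob2 only 2 to 3 are there at a start; the rules pass over those that are not, and their reading is None.
At some moment in a run one of magnet may be knocked a few centimetres aside while the robot is not near it.
It also fails if it takes over 210 s, if anything falls off the work surface, if the arm or the gripper's body presses on something with over 40 N, if the wrist force passes 120 N, or if a joint passes its speed limit or range.

### The arm

A 6-joint arm with a two-finger parallel gripper is mounted at the origin on the work surface. World frame = base frame: x ahead of the robot, y to its left, z up, the work surface at z = 0. Lengths are in mm, angles in degrees, forces in N, time in s.
With the tool pointing down it reaches from about 350 to 850 mm from the base axis. Payload 8.1 kg.
Tool frame: the origin (TCP) lies midway between the tips of the shut fingers; the grasp point (between the pads) lies 19 mm behind it (r.pinch_z is the distance from the TCP to the grasp point, in mm); z points along the fingers, y is the line along which they close (so a half turn about z gives the same grasp; the last joint's range is limited). The gripper opens to 85 mm and grips with 20 to 120 N. Pads are 22 mm wide; open, the fingers measure 114 mm over their backs; the gripper's body (76 mm by 85 mm) begins 54 mm behind the grasp point. The pads swing forward as they close: fully open they stand 13 mm farther back than shut.
Start: joints at [-73.19, 7.471, 85.268, -0, 87.261, -4.893], TCP at [221.903, -557.462, 231.292] pointing down, gripper open.
Joint ranges: [-169.43, 169.43], [-51.17, 129.36], [1.28, 143.12], [-76.62, 256.62], [0, 156.53], [-152.29, 152.29]. Speed limits (degrees/s): [136.94, 136.94, 159.86, 180, 180, 180].

### API

Orientations are given as [roll, pitch, yaw] about the fixed x, y, z axes, in that order (R = Rz(yaw) Ry(pitch) Rx(roll)).
In Python, from bench import sensors, optics, job, r gives the robot as it stands.
- The arm moves only by the tool play_rows, never from a script. Its argument "motion" is a list that holds one entry, the list of rows, each a list of 6 numbers: the shift along the tool's x, y, z in cm, then the turn, a rotation vector about the tool's x, y, z in degrees. In form: [[[x, y, z, ax, ay, az], ...]]. A call has 1 to 5 rows; each row is the pose to reach, as a shift and turn from the pose commanded when the call began, along the tool's axes at that moment; what a row does not reach only later rows make up. A row lasts 1/10 s, in which the tool goes at most 50 mm and 8.59 degrees, less where a joint would pass 70% of its speed; a pose out of reach is approached as far as the arm can. A call with a gripper value outside its range is refused whole. "jaw" is the opening, from 0 (shut) to 1 (fully open), set as the call begins (left out, the last holds). The fingers move at their own pace and stop on an object; "squeeze" is the grip in N (left out, the last holds). Time passes only in rows, so rows that repeat a pose let the fingers close. It gives the time, the measured TCP pose, the force, the opening and the grip force at its end, in the units of the state.
- sensors.sense(): the state, without advancing time (a new reading comes with each control period).
- optics.snapshot(name): name is "scene" or "top" or "wrist"; returns a dict with "pixels" (420x560x3 uint8, red, green, blue), "mtx" (3x3 intrinsics, pixels), "R" (3x3) and "t" (3): a world point X has camera coordinates R X + t; the wrist camera has in their place "T_tool_cam" (4x4, takes a point from camera to tool coordinates, whose origin is the TCP and whose axes are the flange's). Camera axes: x right, y down, z forward; pixel columns grow to the right and rows downward; lengths in mm; the calibration is good to about 2 mm. The wrist camera is an equidistant fisheye: a pixel r from the principal point sees the ray r / f radians off the axis. A picture is of the moment at which its call begins: read the wrist's pose just before it. There is no depth.
- job.hand_in(): hands the job in; it is judged then, once.
The state is a dict: "time": time; "joint_pos": joint angles; "qd": joint speeds; "joint_efforts": joint torques, N m; "tool_pos": TCP position; "tcp_rot": TCP orientation; "ft_force": force on the tool from outside, world axes, zero at the start; "wrist_torque": the same for the moment, N m; "finger_gap": finger opening in mm; "grip_force": force on a finger pad.
Only numpy, scipy, OpenCV 4.12 (cv2) and the standard library are available. Lean on these libraries where they do the work, as an engineer would, in place of code of your own. Each camera call takes 0.05 s, during which the arm holds its last target. There are 200 camera calls.

## Working session

There is one attempt and no reset: what is moved stays moved. The work goes in short steps, Python scripts to look and compute and a tool call to move; the robot and the scene stay as the last step left them, time stands still between calls to the robot, and variables do not carry over. Pictures are saved under pics/ and viewed, at most 14 in all, crops included, and the job is handed in when it is done.

Besides the shell and the picture viewer there is one more tool, called as name(argument=value, ...), one argument or row to a line, values as JSON. play_rows: Moves the arm, as the interface text tells. Its arguments: {"type":"object","properties":{"motion":{"type":"array","items":{"type":"array","items":{"type":"array","items":{"type":"number"}}}},"jaw":{"type":"number"},"squeeze":{"type":"number"}},"required":["motion"]}

```bash
mkdir -p pics; ls; python3 - <<'E'
from bench import sensors, optics, job, r
import cv2,numpy as np,pickle
print(sensors.sense())
for n in ["scene","top","wrist"]:
    s=optics.snapshot(n); pickle.dump(s,open(f"pics/{n}0.pkl","wb"))
    cv2.imwrite(f"pics/{n}0.png",s["pixels"][:,:,::-1])
    print(n,{k:np.round(v,3).tolist() for k,v in s.items() if k!="pixels"})
E
```

```text
pics
{'time': 0.0, 'joint_pos': array([-7.31877606e+01,  7.51513475e+00,  8.53289650e+01, -2.33340196e-03,
        8.72610633e+01, -4.89148904e+00]), 'qd': array([0.00775902, 0.08830997, 0.09408082, 0.03746367, 0.03518787,
       0.04443872]), 'joint_efforts': array([ 5.98380357e-04, -5.69389808e+01, -5.00555634e+01, -2.62150215e-04,
        1.48413889e-02, -1.44993624e-05]), 'tool_pos': array([ 221.74843786, -556.93304068,  230.24716068]), 'tcp_rot': array([-1.79895021e+02, -6.64509530e-03,  2.17038360e+01]), 'ft_force': array([ 0.25114722, -0.12862837,  0.27004482]), 'wrist_torque': array([0.01794862, 0.03154928, 0.00860051]), 'grip_force': 0.0, 'finger_gap': 85.25046368999386}
scene {'mtx': [[459.428, 0.0, 277.946], [0.0, 459.428, 210.745], [0.0, 0.0, 1.0]], 'R': [[0.783, 0.622, -0.01], [0.396, -0.51, -0.764], [-0.48, 0.594, -0.646]], 't': [-467.682, -111.569, 1613.023]}
top {'mtx': [[499.422, 0.0, 273.98], [0.0, 499.422, 206.406], [0.0, 0.0, 1.0]], 'R': [[-0.004, -1.0, 0.011], [-0.98, 0.002, -0.197], [0.197, -0.011, -0.98]], 't': [20.5, 576.33, 1259.295]}
wrist {'mtx': [[325.192, 0.0, 277.503], [0.0, 325.192, 212.371], [0.0, 0.0, 1.0]], 'T_tool_cam': [[0.0, -0.965, -0.262, 66.757], [1.0, 0.001, -0.001, -0.612], [0.001, -0.262, 0.965, -142.16], [0.0, 0.0, 0.0, 1.0]]}
```

View pics/scene0.png

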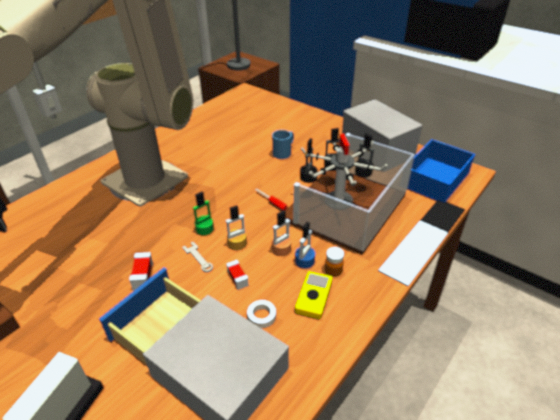

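View pics/top0.png

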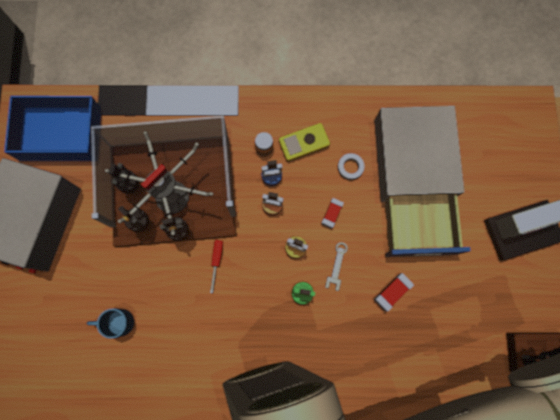

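The three loose bobs in the top view are blue (272,175), copper (272,203) and brass (297,247). The look-alike is green (303,293). The small magnet is at (333,212) and the larger look-alike at (395,291). The drawer opens toward the robot, and the open side of the case also faces the robot. Empty hooks point to about (150,140), (195,150) and (210,193).

```bash
cat > h.py <<'E'
import cv2,numpy as np,pickle
from scipy.spatial.transform import Rotation as Ro
def ray(s,u,v,tp=None,tr=None):
    """camera centre and unit direction in world; tp,tr: tool pos / rpy deg for wrist"""
    K=s["mtx"]
    if "R" in s:
        d=np.linalg.inv(K)@[u,v,1]; R=s["R"]
        return -R.T@s["t"], R.T@d/np.linalg.norm(d)
    x,y=(u-K[0,2])/K[0,0],(v-K[1,2])/K[1,1]; th=np.hypot(x,y)
    k=np.sin(th)/th if th>1e-9 else 1
    d=np.array([x*k,y*k,np.cos(th)])
    T=np.eye(4); T[:3,:3]=Ro.from_euler("xyz",tr,degrees=True).as_matrix(); T[:3,3]=tp
    T=T@s["T_tool_cam"]
    return T[:3,3],T[:3,:3]@d
def plane(s,u,v,z,*a):
    c,d=ray(s,u,v,*a); return c+d*(z-c[2])/d[2]
def blobs(s,lo,hi,amin=30,roi=None):
    """HSV-mask blobs -> [(u,v,area,minAreaRect)]"""
    h=cv2.cvtColor(s["pixels"],cv2.COLOR_RGB2HSV); m=cv2.inRange(h,np.array(lo),np.array(hi))
    if roi: 
        q=np.zeros_like(m); a,b,c,d=roi; q[b:d,a:c]=m[b:d,a:c]; m=q
    out=[]
    for c in cv2.findContours(m,cv2.RETR_EXTERNAL,cv2.CHAIN_APPROX_NONE)[0]:
        if cv2.contourArea(c)>=amin:
            M=cv2.moments(c); out.append((M["m10"]/M["m00"],M["m01"]/M["m00"],M["m00"],cv2.minAreaRect(c)))
    return out
def project(s,X):
    p=s["mtx"]@(s["R"]@np.asarray(X,float)+s["t"]); return p[:2]/p[2]
def snap(name,tag):
    from bench import sensors,optics
    st=sensors.sense(); s=optics.snapshot(name); s["tp"]=st["tool_pos"];s["tr"]=st["tcp_rot"]
    pickle.dump(s,open(f"pics/{tag}.pkl","wb")); return s,st
E
python3 - <<'E'
from h import *
t=pickle.load(open("pics/top0.pkl","rb"))
p=t["pixels"][:,:,::-1]
a=cv2.resize(p[100:260,85:245],(600,600),interpolation=cv2.INTER_CUBIC)
cv2.imwrite("pics/c1.png",a)
b=cv2.resize(p[130:320,230:480],(800,608),interpolation=cv2.INTER_CUBIC)[:600]
cv2.imwrite("pics/c2.png",b)
for nm,lo,hi in [("red",(0,150,90),(6,255,255)),("blue",(105,150,60),(125,255,255)),("yel",(20,150,100),(32,255,255)),("green",(45,100,50),(80,255,255)),("dark",(0,0,0),(180,255,45))]:
    for u,v,A,r in blobs(t,lo,hi,12,(90,90,470,320)): print(nm,round(u,1),round(v,1),A,np.round(r[1]),round(r[2]),plane(t,u,v,20).round())
E
```

```text
red 394.2 291.3 351.5 [16. 23.] 45 [ 355. -297.   20.]
red 216.7 252.5 186.5 [ 9. 26.] 8 [459. 171.  20.]
red 332.4 212.1 158.0 [12. 16.] 23 [ 568. -140.   20.]
red 153.0 175.4 142.0 [ 6. 30.] 45 [671. 349.  20.]
blue 90.6 104.4 16.0 [ 2. 25.] 0 [878. 533.  20.]
yel 303.9 140.9 1084.0 [25. 47.] 70 [770. -66.  20.]
green 302.3 292.6 330.5 [21. 21.] 45 [353. -55.  20.]
dark 106.4 315.6 45.5 [ 6. 13.] 45 [297. 453.  20.]
dark 127.8 314.8 42.5 [15.  6.] 55 [298. 398.  20.]
dark 388.9 253.7 12.5 [12.  4.] 0 [ 454. -288.   20.]
dark 178.7 231.2 268.5 [27. 22.] 52 [517. 274.  20.]
dark 108.9 221.1 25.5 [16.  6.] 12 [544. 462.  20.]
dark 140.6 223.0 369.5 [35. 21.] 45 [539. 377.  20.]
dark 161.7 207.1 23.5 [18.  5.] 59 [583. 322.  20.]
dark 176.7 202.9 296.0 [22. 28.] 20 [594. 282.  20.]
dark 160.5 187.1 83.0 [ 6. 24.] 45 [638. 327.  20.]
dark 158.0 177.6 12.0 [ 1. 25.] 45 [665. 335.  20.]
dark 271.9 166.1 14.5 [3. 6.] 79 [697.  23.  20.]
dark 125.7 176.4 682.0 [45. 61.] 17 [668. 423.  20.]
dark 162.2 145.9 37.0 [ 7. 11.] 90 [756. 327.  20.]
dark 97.0 143.7 60.0 [30.  4.] 88 [762. 508.  20.]
dark 379.3 144.4 99.0 [61.  5.] 85 [ 759. -276.   20.]
dark 106.7 105.6 625.5 [32. 47.] 74 [874. 488.  20.]
```

View pics/c1.png

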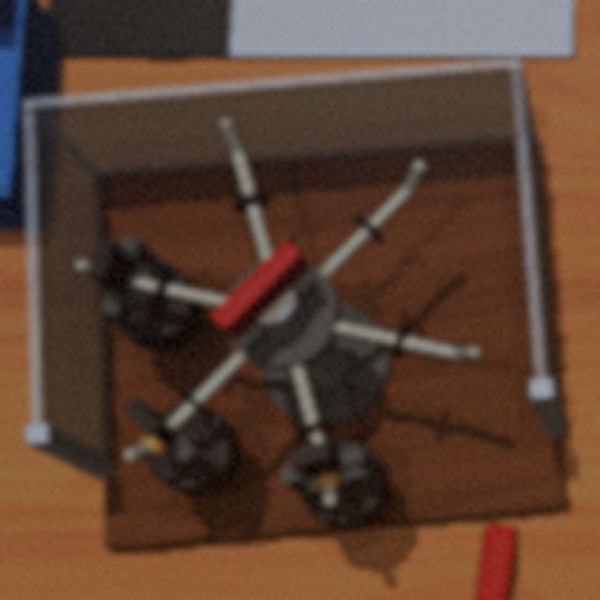

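View pics/c2.png

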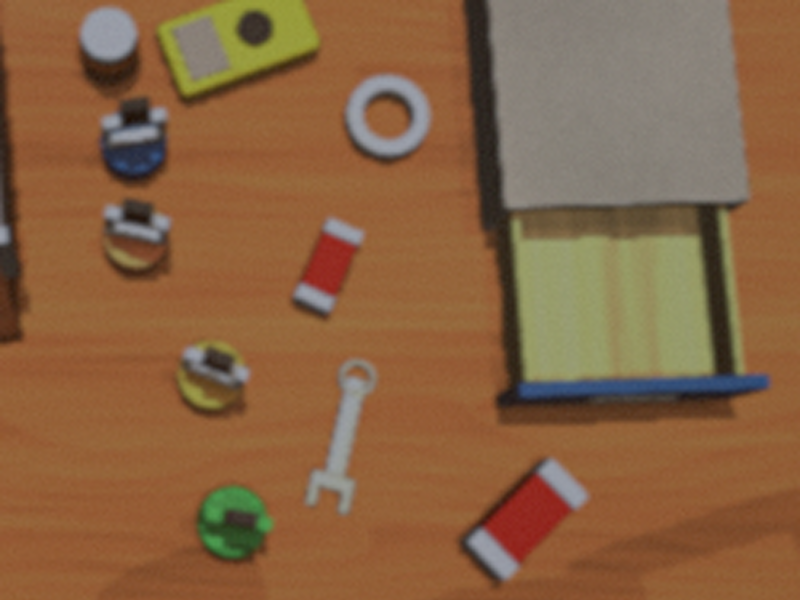

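The three silver hook tips in the first crop are (226,123), (419,166) and (474,351), with the black-bob hooks at the left and bottom. The second crop shows the bob tabs at (135,104), (137,207) and (217,352), the small magnet at (329,266), and the drawer with its front at rows 380-395.

```bash
cat >> h.py <<'E'
def go(x,y,z,yaw):
    """delta from current measured pose to a tool-down target, in play_rows units"""
    from bench import sensors
    st=sensors.sense(); R=Ro.from_euler("xyz",st["tcp_rot"],degrees=True)
    d=R.inv().apply(np.array([x,y,z])-st["tool_pos"])/10
    v=(R.inv()*Ro.from_euler("xyz",[180,0,yaw],degrees=True)).as_rotvec(degrees=True)
    print("t%.1f"%st["time"],"pos",st["tool_pos"].round(1),"rot",st["tcp_rot"].round(1),"gap %.1f"%st["finger_gap"],"F",st["ft_force"].round(1)); print("row",d.round(2).tolist(),v.round(1).tolist())
E
python3 - <<'E'
from h import *
from scipy.optimize import least_squares
t=pickle.load(open("pics/top0.pkl","rb")); s=pickle.load(open("pics/scene0.pkl","rb"))
f1=lambda u,v:(85+(u+.5)/3.75-.5,100+(v+.5)/3.75-.5)
f2=lambda u,v:(230+(u+.5)/3.2-.5,130+(v+.5)/3.2-.5)
tips=[(131,455),(329,495),(474,351),(419,166),(226,123),(82,264)]
P=np.array([plane(t,*f1(*p),191)[:2] for p in tips]); print(P.round(1))
f=lambda q:(P-np.array([[q[0]+129*np.cos(q[2]+k*np.pi/3),q[1]+129*np.sin(q[2]+k*np.pi/3)] for k in range(6)])).ravel()
o=least_squares(f,[620,300,3]); print("axis",o.x[:2],"hook0 dir",np.degrees(o.x[2])%360,"res",np.abs(o.fun).max())
a,b=[plane(t,*f1(*p),18) for p in [(110,549),(568,507)]]; print("plinth",a.round(),b.round(),np.degrees(np.arctan2(*(a-b)[:2][::-1]))-90, np.linalg.norm(a-b))
a,b=[plane(t,*f1(*p),163) for p in [(38,433),(542,387)]]; print("posts",a.round(),b.round(),np.degrees(np.arctan2(*(a-b)[:2][::-1]))-90,np.linalg.norm(a-b))
a,b=[plane(t,*f1(*p),163) for p in [(26,102),(518,65)]]; print("back",a.round(),b.round(),np.degrees(np.arctan2(*(a-b)[:2][::-1]))-90)
for n,tab,l,r_ in [("blue",(135,104),(111,123),(159,114)),("copper",(137,207),(112,205),(163,222)),("brass",(217,352),(191,352),(240,375))]:
    a,b=[plane(t,*f2(*p),100) for p in (l,r_)]
    print(n,"tab",plane(t,*f2(*tab),142).round(),"mid",((a+b)/2).round(), "ydir",np.degrees(np.arctan2(*(a-b)[:2][::-1])))
m=[plane(t,*f2(*p),32) for p in [(346,231),(312,301)]]; print("mag",np.mean(m,0).round(),np.degrees(np.arctan2(*(m[0]-m[1])[:2][::-1])),np.linalg.norm(m[0]-m[1]))
d=[plane(t,*f2(*p),90) for p in [(519,396),(768,387)]]; print("drawer front top",[x.round() for x in d],np.linalg.norm(d[0]-d[1]))
d=[plane(t,*f2(*p),90) for p in [(505,207),(747,201)]]; print("cab face",[x.round() for x in d],np.linalg.norm(d[0]-d[1]))
for n,z,p in [("grease",70,(109,33)),("spannerhead",5,(357,377)),("tape",22,(388,116))]: print(n,plane(t,*f2(*p),z).round())
E
```

```text
[[515.5 381.8]
 [490.  257.6]
 [581.7 169.4]
 [704.2 207.3]
 [733.4 332.8]
 [639.  419.9]]
axis [610.63658484 294.80903636] hook0 dir 137.17108316779817 res 2.5969795264834374
plinth [478. 445.  18.] [507. 120.  18.] 5.133817832923057 326.12716924627915
posts [535. 450. 163.] [564. 128. 163.] 5.219300422416865 323.4718258295567
back [758. 473. 163.] [784. 147. 163.] 4.555868173666923
blue tab [673.  24. 142.] mid [673.  24. 100.] ydir 100.9215933636329
copper tab [590.  23. 142.] mid [594.  22. 100.] ydir 71.03014600612926
brass tab [477. -37. 142.] mid [473. -38. 100.] ydir 64.47568043106266
mag [ 564. -139.   32.] -26.843491643781498 66.87142334478855
drawer front top [array([ 448., -278.,   90.]), array([ 454., -477.,   90.])] 198.23680795591162
cab face [array([ 601., -275.,   90.]), array([ 606., -472.,   90.])] 197.0099873014658
grease [756.  45.  70.]
spannerhead [ 473. -163.    5.]
tape [ 697. -194.   22.]
```

```bash
python3 -c "
from h import *
go(611,295,330,137)"
```

```text
t0.1 pos [ 221.8 -557.1  230.5] rot [-179.9   -0.    21.7] gap 85.3 F [0.3 0.9 0.3]
row [67.67, -64.79, -9.85] [-0.0, -0.1, -115.3]
```

play_rows(
  motion=[
    [[4,-3.2,-6,0,0,0],[7,-6,-10,0,0,0],[10,-9,-10,0,0,0],[13,-12,-10,0,0,0],[16,-15,-10,0,0,0]],
  ],
)

```text
time: 0.65
tool_pos: [313.3, -363.3, 332.4]
tcp_rot: [179.9, -0.0, 21.7]
ft_force: [1.7, -0.1, 0.4]
finger_gap: 85.2
grip_force: 0.0
```

play_rows(
  motion=[
    [[3.5,-3.3,0,0,0,0],[7,-6.6,0,0,0,0],[10.5,-10,0,0,0,0],[14,-13.3,0,0,0,0],[17.5,-16.6,0,0,0,0]],
  ],
)

```text
time: 1.15
tool_pos: [414.2, -143.6, 331.0]
tcp_rot: [180.0, -0.0, 21.7]
ft_force: [0.9, 0.0, 0.9]
finger_gap: 85.4
grip_force: 0.0
```

play_rows(
  motion=[
    [[3.5,-3.3,0,0,0,0],[7,-6.6,0,0,0,0],[10.5,-10,0,0,0,0],[14,-13.3,0,0,0,0],[17,-16.3,0,0,0,0]],
  ],
)

```text
time: 1.65
tool_pos: [512.0, 71.2, 330.8]
tcp_rot: [-180.0, 0.0, 21.8]
ft_force: [-0.1, -1.3, 0.5]
finger_gap: 85.0
grip_force: 0.0
```

play_rows(
  motion=[
    [[3.5,-3.3,0,0,0,0],[7,-6.6,0,0,0,0],[10.5,-10,0,0,0,0],[14,-13.3,0,0,0,0],[17,-16.3,0,0,0,0]],
  ],
)

```text
time: 2.15
tool_pos: [609.6, 285.4, 330.3]
tcp_rot: [-180.0, 0.0, 21.7]
ft_force: [0.8, -0.5, 0.5]
finger_gap: 85.3
grip_force: 0.0
```

play_rows(
  motion=[
    [[0,0,0,0,0,-8],[0,0,0,0,0,-16],[0,0,0,0,0,-24],[0,0,0,0,0,-32],[0,0,0,0,0,-40]],
  ],
)

```text
time: 2.65
tool_pos: [609.1, 283.1, 330.4]
tcp_rot: [-180.0, 0.0, 62.0]
ft_force: [0.4, 0.3, -0.8]
finger_gap: 85.3
grip_force: 0.0
```

play_rows(
  motion=[
    [[0,0,0,0,0,-8],[0,0,0,0,0,-16],[0,0,0,0,0,-24],[0,0,0,0,0,-32],[0,0,0,0,0,-40]],
  ],
)

```text
time: 3.15
tool_pos: [609.1, 283.0, 330.5]
tcp_rot: [-179.9, 0.0, 102.0]
ft_force: [-0.4, 0.5, -0.1]
finger_gap: 85.8
grip_force: 0.0
```

play_rows(
  motion=[
    [[0,0,0,0,0,-8],[0,0,0,0,0,-16],[0,0,0,0,0,-24],[0,0,0,0,0,-32],[0,0,0,0,0,-35]],
  ],
)

```text
time: 3.65
tool_pos: [609.1, 283.0, 330.5]
tcp_rot: [-180.0, -0.0, 137.0]
ft_force: [0.9, 0.1, 0.3]
finger_gap: 85.6
grip_force: 0.0
```

```bash
python3 -c "
from h import *
go(611,295,330,137)
s,st=snap('wrist','w1')
cv2.imwrite('pics/w1.png',s['pixels'][:,:,::-1])
for u,v,A,r in blobs(s,(0,150,60),(6,255,255),100): print(u,v,A,r[1:],plane(s,u,v,249,s['tp'],s['tr']).round(1))
t,_=snap('top','t1')
"
```

```text
t3.6 pos [609.1 283.  330.5] rot [-180.   -0.  137.] gap 85.6 F [0.9 0.1 0.3]
row [0.68, 1.01, 0.05] [-0.0, -0.0, 0.0]
5.934771443246019 284.2521828454032 324.5 ((32.0, 14.0), 90.0) [467.9  25.5 249. ]
291.86540008041817 205.69611982307998 1658.0 ((92.0, 20.0), 90.0) [608.6 298.6 249. ]
153.58467647745852 153.38635832749355 713.5 ((47.000003814697266, 17.0), 53.13010025024414) [512.1 252.4 249. ]
```

View pics/w1.png

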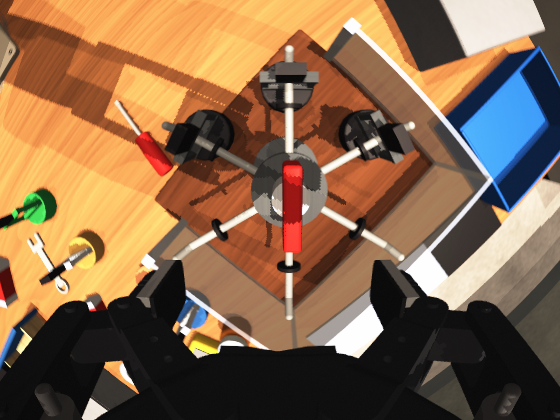

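The bar (292,206) lies exactly along the image's vertical, so the gripper is aligned with it.

play_rows(
  motion=[
    [[0.8,1.0,2,0,0,0],[0.8,1.0,5,0,0,0],[0.8,1.0,8,0,0,0],[0.8,1.0,10,0,0,0],[0.8,1.0,11.3,0,0,0]],
  ],
  jaw=0.6,
)

```text
time: 4.25
tool_pos: [609.2, 295.5, 215.2]
tcp_rot: [-179.8, -0.1, 136.6]
ft_force: [-0.4, -0.6, 0.2]
finger_gap: 51.3
grip_force: 0.0
```

play_rows(
  motion=[
    [[0,0,0,0,0,0],[0,0,0,0,0,0],[0,0,0,0,0,0],[0,0,0,0,0,0],[0,0,0,0,0,0]],
  ],
  jaw=0,
  squeeze=30,
)

```text
time: 4.75
tool_pos: [610.8, 295.9, 220.0]
tcp_rot: [179.9, 0.1, 136.7]
ft_force: [-3.2, -2.8, 6.2]
finger_gap: 13.5
grip_force: 32.8
```

play_rows(
  motion=[
    [[0,0,0,0,0,0],[0,0,0,0,0,0],[0,0,0,0,0,0],[0,0,0,0,0,0],[0,0,0,0,0,0]],
  ],
)

```text
time: 5.25
tool_pos: [610.9, 295.9, 220.0]
tcp_rot: [179.9, 0.1, 136.7]
ft_force: [-2.7, -2.1, 6.2]
finger_gap: 13.5
grip_force: 32.8
```

play_rows(
  motion=[
    [[0,0,0,0,0,7],[0,0,0,0,0,14],[0,0,0,0,0,21],[0,0,0,0,0,28],[0,0,0,0,0,36]],
  ],
)

```text
time: 5.75
tool_pos: [611.4, 296.2, 220.0]
tcp_rot: [179.8, -0.0, 100.4]
ft_force: [2.1, 0.0, 3.2]
finger_gap: 13.6
grip_force: 32.6
```

play_rows(
  motion=[
    [[0,0,0,0,0,7],[0,0,0,0,0,14],[0,0,0,0,0,21],[0,0,0,0,0,28],[0,0,0,0,0,36]],
  ],
)

```text
time: 6.25
tool_pos: [612.1, 296.1, 220.0]
tcp_rot: [179.8, -0.2, 64.4]
ft_force: [6.1, -0.2, 2.9]
finger_gap: 13.3
grip_force: 32.4
```

play_rows(
  motion=[
    [[0,0,0,0,0,0],[0,0,0,0,0,0],[0,0,0,0,0,0]],
  ],
)

```text
time: 6.55
tool_pos: [612.1, 296.1, 220.1]
tcp_rot: [179.8, -0.2, 64.9]
ft_force: [5.8, 0.6, 4.8]
finger_gap: 13.8
grip_force: 32.4
```

play_rows(
  motion=[
    [[0,0,0,0,0,0],[0,0,0,0,0,0],[0,0,0,0,0,0],[0,0,0,0,0,0]],
  ],
  jaw=0.5,
)

```text
time: 6.95
tool_pos: [610.0, 295.9, 217.8]
tcp_rot: [-180.0, 0.0, 64.7]
ft_force: [0.4, 0.5, -0.3]
finger_gap: 42.4
grip_force: 0.0
```

play_rows(
  motion=[
    [[0,0,-4,0,0,0],[0,0,-9,0,0,0],[0,0,-13,0,0,0],[0,0,-13,0,0,0]],
  ],
)

```text
time: 7.35
tool_pos: [612.2, 296.7, 357.2]
tcp_rot: [179.5, -0.5, 64.7]
ft_force: [0.6, 0.9, 0.8]
finger_gap: 42.6
grip_force: 0.0
```

```bash
python3 -c "
from h import *
go(590,23,330,161)
s,st=snap('wrist','w2')
cv2.imwrite('pics/w2.png',s['pixels'][:,:,::-1])
t,_=snap('top','t2')
"
```

```text
t7.3 pos [612.2 296.7 357.2] rot [179.5  -0.5  64.7] gap 42.6 F [0.6 0.9 0.8]
row [-25.72, 9.65, 2.56] [0.8, 0.0, -96.3]
```

View pics/w2.png

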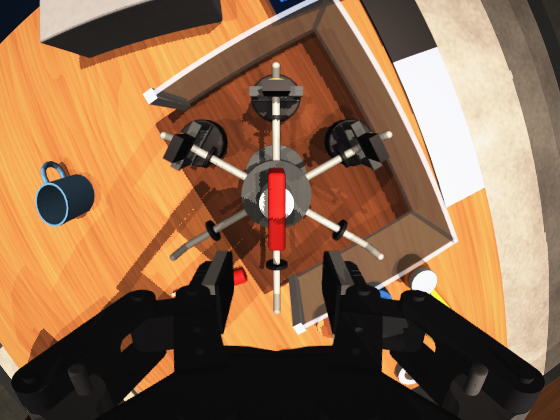

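The carousel turned as planned: an empty hook (172,258) points out of the open side.

```bash
python3 -c "
from h import *
go(476,-37,300,64.7)"
```

```text
t7.5 pos [610.8 296.1 349.9] rot [ 1.799e+02 -1.000e-01  6.470e+01] gap 42.9 F [ 0.1 -0.3 -1.5]
row [-35.89, 2.02, 4.91] [0.1, -0.1, 0.0]
```

play_rows(
  motion=[
    [[-4.5,0.2,0,0,0,0],[-9,0.5,0,0,0,0],[-13.5,0.8,0,0,0,0],[-18,1,0,0,0,0],[-22,1.2,0,0,0,0]],
  ],
  jaw=0.6,
)

```text
time: 7.95
tool_pos: [525.3, 90.1, 345.4]
tcp_rot: [-179.8, 0.1, 64.7]
ft_force: [0.5, -0.9, 1.1]
finger_gap: 51.3
grip_force: 0.0
```

play_rows(
  motion=[
    [[-4.5,0.2,1,0,0,0],[-9,0.4,2,0,0,0],[-12,0.6,4,0,0,0],[-13.9,0.8,4.9,0,0,0],[-13.9,0.8,4.9,0,0,0]],
  ],
)

```text
time: 8.45
tool_pos: [472.5, -39.0, 295.1]
tcp_rot: [-179.7, 0.1, 64.5]
ft_force: [0.4, -0.2, 0.8]
finger_gap: 51.0
grip_force: 0.0
```

play_rows(
  motion=[
    [[0,0,0,0,0,-8],[0,0,0,0,0,-16],[0,0,0,0,0,-24],[0,0,0,0,0,-32],[0,0,0,0,0,-40]],
  ],
)

```text
time: 8.95
tool_pos: [474.8, -36.3, 298.0]
tcp_rot: [-179.9, -0.1, 105.1]
ft_force: [0.3, 0.3, 0.4]
finger_gap: 51.5
grip_force: 0.0
```

play_rows(
  motion=[
    [[0,0,0,0,0,-8],[0,0,0,0,0,-16],[0,0,0,0,0,-24],[0,0,0,0,0,-32],[0,0,0,0,0,-40]],
  ],
)

```text
time: 9.45
tool_pos: [474.8, -36.3, 298.0]
tcp_rot: [-180.0, -0.1, 145.1]
ft_force: [0.5, -0.3, 0.3]
finger_gap: 51.3
grip_force: 0.0
```

play_rows(
  motion=[
    [[0,0,0,0,0,-5],[0,0,0,0,0,-9.5],[0,0,0,0,0,-9.5],[0,0,0,0,0,-9.5]],
  ],
)

```text
time: 9.85
tool_pos: [474.8, -36.6, 298.4]
tcp_rot: [-180.0, -0.1, 154.1]
ft_force: [0.8, -0.3, -0.2]
finger_gap: 51.1
grip_force: 0.0
```

```bash
python3 -c "
from h import *
go(476,-37,300,154)
s,st=snap('wrist','w3')
cv2.imwrite('pics/w3.png',s['pixels'][:,:,::-1])
"
```

```text
t9.8 pos [474.8 -36.6 298.4] rot [-1.800e+02 -1.000e-01  1.541e+02] gap 51.1 F [ 0.8 -0.3 -0.2]
row [-0.12, 0.02, -0.16] [-0.0, -0.1, 0.1]
```

View pics/w3.png

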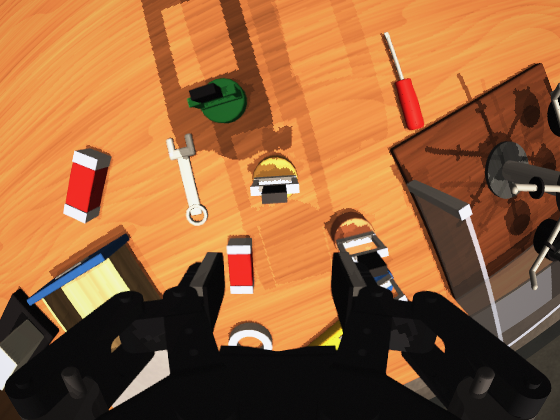

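The brass tab is at (275,197) with shoulders at (257,192) and (296,187). Copper is at (365,245) and the green look-alike at (215,98).

```bash
python3 -c "
from h import *
s=pickle.load(open('pics/w3.pkl','rb'))
P=lambda u,v,z:plane(s,u,v,z,s['tp'],s['tr'])[:2].round(1)
print(P(262,203,142),P(287,201,142),P(252,193,101),P(298,190,101),P(275,202,142))
c=s['pixels'][150:215,240:310,::-1]
cv2.imwrite('pics/c3.png',cv2.resize(c,None,fx=8,fy=8,interpolation=cv2.INTER_CUBIC))
"
```

```text
[473.5 -51.1] [482.1 -29.1] [466.9 -61.9] [485.4 -16.3] [478.  -39.7]
```

View pics/c3.png

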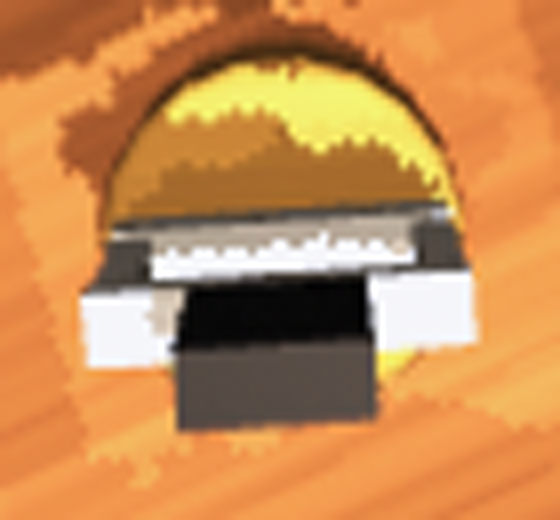

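The crop shows the tab's top face centred at crop (276,384), about (274,198) in the full image, and turned only a few degrees.

```bash
cat >> h.py <<'E'
def tab(s,c,box,sc=8):
    """c: 4 crop corners (near-left, near-right, far-right, far-left) of tab top"""
    q=[plane(s,box[0]+(u+.5)/sc-.5,box[1]+(v+.5)/sc-.5,142,s['tp'],s['tr'])[:2] for u,v in c]
    d=(q[0]+q[3]-q[1]-q[2])/2
    print("tab",np.mean(q,0).round(1),"w",np.linalg.norm(d).round(1),"yaw",(np.degrees(np.arctan2(d[1],d[0]))-90).round(1)%180)
    return np.mean(q,0)
E
python3 -c "
from h import *
s=pickle.load(open('pics/w3.pkl','rb'))
x,y=tab(s,[(175,350),(375,340),(378,415),(178,432)],(240,150))
go(x,y,107,156)"
```

```text
tab [473.8 -38.6] w 23.6 yaw 158.1
t9.9 pos [474.9 -36.8 298.6] rot [-1.800e+02 -1.000e-01  1.541e+02] gap 51.2 F [-0.2 -0.8 -0.4]
row [-0.0, -0.2, 19.16] [-0.0, -0.1, -1.9]
```

play_rows(
  motion=[
    [[0,-0.1,4,0,0,-2],[0,-0.2,8.5,0,0,-4],[0,-0.2,13,0,0,-4],[0,-0.2,17,0,0,-4],[0,-0.2,19.1,0,0,-4]],
  ],
)

```text
time: 10.4
tool_pos: [471.5, -38.4, 103.8]
tcp_rot: [-179.9, -0.3, 158.1]
ft_force: [0.2, 0.1, 0.3]
finger_gap: 51.1
grip_force: 0.0
```

play_rows(
  motion=[
    [[0,0,0,0,0,0],[0,0,0,0,0,0],[0,0,0,0,0,0],[0,0,0,0,0,0],[0,0,0,0,0,0]],
  ],
  jaw=0,
  squeeze=50,
)

```text
time: 10.9
tool_pos: [474.8, -39.2, 109.2]
tcp_rot: [180.0, 0.1, 158.2]
ft_force: [-0.3, -0.0, -2.7]
finger_gap: 23.3
grip_force: 49.5
```

play_rows(
  motion=[
    [[0,0,-2,0,0,0],[0,0,-6,0,0,0],[0,0,-11,0,0,0],[0,0,-16,0,0,0],[0,0,-20,0,0,0]],
  ],
)

```text
time: 11.4
tool_pos: [474.4, -39.1, 312.0]
tcp_rot: [180.0, 0.2, 158.2]
ft_force: [0.9, -0.4, -3.9]
finger_gap: 23.3
grip_force: 49.7
```

```bash
python3 -c "
from h import *
go(452,282,310,185.1)"
```

```text
t11.4 pos [474.4 -39.1 312. ] rot [180.    0.2 158.2] gap 23.3 F [ 0.9 -0.4 -3.9]
row [14.01, 28.98, 0.17] [-0.0, 0.2, -26.9]
```

play_rows(
  motion=[
    [[2,4,0,0,0,0],[4,8,0,0,0,0],[6,12.3,0,0,0,0],[8,16.5,0,0,0,0],[10,20.5,0,0,0,0]],
  ],
)

```text
time: 11.9
tool_pos: [456.9, 190.3, 308.8]
tcp_rot: [180.0, 0.1, 158.2]
ft_force: [0.6, 0.2, -3.9]
finger_gap: 23.5
grip_force: 50.0
```

play_rows(
  motion=[
    [[2,4,0,0,0,-6],[4.4,8.3,0,0,0,-14],[4.4,8.3,0,0,0,-22],[4.4,8.3,0,0,0,-27],[4.4,8.3,0,0,0,-27]],
  ],
)

```text
time: 12.4
tool_pos: [447.0, 282.4, 308.3]
tcp_rot: [180.0, 0.0, -174.7]
ft_force: [-0.8, -0.4, -4.1]
finger_gap: 23.4
grip_force: 50.6
```

```bash
python3 -c "
from h import *
go(446.7,281.3,220,185.1)
s,st=snap('wrist','w4')
cv2.imwrite('pics/w4.png',s['pixels'][:,:,::-1])
"
```

```text
t12.4 pos [447.  282.4 308.3] rot [ 180.     0.  -174.7] gap 23.4 F [-0.8 -0.4 -4.1]
row [0.04, -0.1, 8.83] [0.0, 0.0, 0.2]
```

View pics/w4.png

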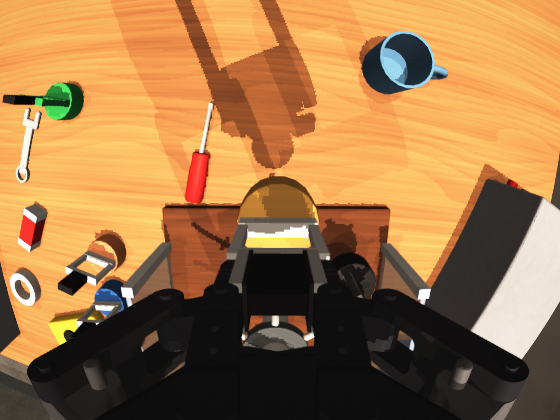

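The bob is held square, and the hook tip (276,322) is centred behind it. I'll go in now.

play_rows(
  motion=[
    [[0,-0.1,3,0,0,0],[0,-0.1,6,0,0,0],[0,-0.1,8.8,0,0,0],[0,-0.1,8.8,0,0,0],[0,-0.1,8.8,0,0,0]],
  ],
)

```text
time: 12.95
tool_pos: [447.4, 280.4, 220.6]
tcp_rot: [-180.0, -0.0, -174.9]
ft_force: [0.2, 0.5, -2.4]
finger_gap: 23.2
grip_force: 50.6
```

play_rows(
  motion=[
    [[-1.2,0,0,0,0,0],[-2.4,0,0,0,0,0],[-3.6,0,0,0,0,0],[-4.8,0,0,0,0,0],[-5.9,0,0,0,0,0]],
  ],
)

```text
time: 13.45
tool_pos: [507.9, 286.3, 220.6]
tcp_rot: [180.0, 0.1, -174.8]
ft_force: [0.1, 0.3, -3.1]
finger_gap: 22.6
grip_force: 50.6
```

```bash
python3 -c "
from h import *
go(506.4,286.7,190.5,185.1)
s,st=snap('scene','s5')
cv2.imwrite('pics/s5.png',cv2.resize(s['pixels'][100:260,240:420,::-1],None,fx=3.5,fy=3.5,interpolation=cv2.INTER_CUBIC))
"
```

```text
t13.4 pos [507.9 286.3 220.6] rot [ 1.800e+02  1.000e-01 -1.748e+02] gap 22.6 F [ 0.1  0.3 -3.1]
row [0.15, 0.06, 3.01] [0.0, 0.1, 0.1]
```

View pics/s5.png

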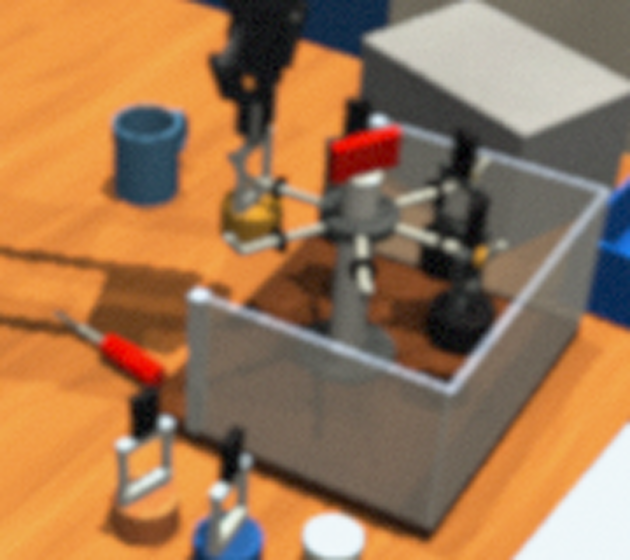

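The hook rod (275,187) passes into the brass bob's eye. Next is lowering and releasing.

play_rows(
  motion=[
    [[0.1,0,0.8,0,0,0],[0.1,0,1.6,0,0,0],[0.1,0,2.4,0,0,0],[0.1,0,2.9,0,0,0],[0.1,0,2.9,0,0,0]],
  ],
)

```text
time: 14.0
tool_pos: [504.4, 285.9, 190.1]
tcp_rot: [-180.0, -0.1, -174.8]
ft_force: [0.3, 0.2, -3.3]
finger_gap: 23.2
grip_force: 50.7
```

play_rows(
  motion=[
    [[0,0,0.15,0,0,0],[0,0,0.15,0,0,0],[0,0,0.15,0,0,0]],
  ],
)

```text
time: 14.3
tool_pos: [505.3, 286.1, 189.9]
tcp_rot: [180.0, 0.0, -174.8]
ft_force: [-0.4, -0.4, -2.6]
finger_gap: 23.1
grip_force: 50.7
```

play_rows(
  motion=[
    [[0,0,0,0,0,0],[0,0,0,0,0,0],[0,0,0,0,0,0],[0,0,0,0,0,0],[0,0,0,0,0,0]],
  ],
  jaw=0.6,
)

```text
time: 14.8
tool_pos: [505.3, 286.1, 189.8]
tcp_rot: [180.0, 0.0, -174.8]
ft_force: [-0.2, 0.2, -0.4]
finger_gap: 51.5
grip_force: 0.0
```

play_rows(
  motion=[
    [[0,0,-1.5,0,0,0],[0,0,-4,0,0,0],[0,0,-8,0,0,0],[0,0,-12,0,0,0],[0,0,-14,0,0,0]],
  ],
)

```text
time: 15.3
tool_pos: [506.1, 286.5, 335.7]
tcp_rot: [179.9, 0.4, -174.8]
ft_force: [0.5, 0.6, -0.1]
finger_gap: 51.5
grip_force: 0.0
```

```bash
python3 -c "
from h import *
go(611,296,330,65)
s,st=snap('scene','s6')
s2,st=snap('wrist','w6')
a=cv2.resize(s['pixels'][100:230,260:420,::-1],(400,325));b=cv2.resize(s2['pixels'][:,:,::-1],(400,300))
cv2.imwrite('pics/s6.png',np.hstack([a[:300],b]))
"
```

```text
t15.3 pos [506.1 286.5 335.7] rot [ 179.9    0.4 -174.8] gap 51.5 F [ 0.5  0.6 -0.1]
row [-10.52, -0.01, 0.64] [0.5, 0.1, 120.2]
```

View pics/s6.png

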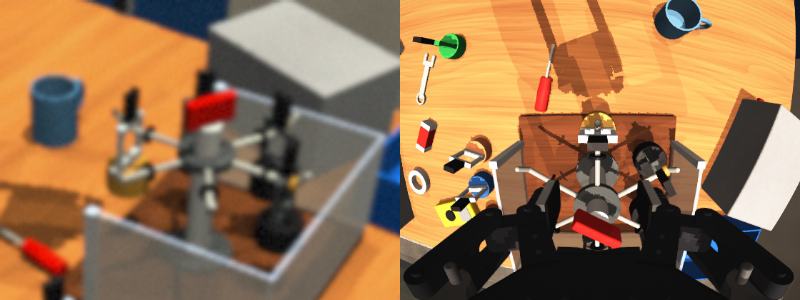

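The brass bob hangs freely on the hook. Next I'll turn the carousel by another −60°.

play_rows(
  motion=[
    [[-2.5,0,0,0,0,-7],[-5,0,0,0,0,-14],[-8,0,0,0,0,-21],[-10.5,0,0,0,0,-28],[-10.5,0,0,0,0,-36]],
  ],
)

```text
time: 15.9
tool_pos: [611.4, 294.8, 326.9]
tcp_rot: [180.0, -0.2, -138.6]
ft_force: [0.1, -0.3, -0.7]
finger_gap: 50.9
grip_force: 0.0
```

play_rows(
  motion=[
    [[0,0,0,0,0,-8],[0,0,0,0,0,-16],[0,0,0,0,0,-24],[0,0,0,0,0,-24],[0,0,0,0,0,-24]],
  ],
)

```text
time: 16.4
tool_pos: [609.5, 295.5, 329.2]
tcp_rot: [180.0, -0.0, -115.0]
ft_force: [0.3, 0.4, 0.4]
finger_gap: 51.3
grip_force: 0.0
```

```bash
python3 -c "
from h import *
go(611,296,217,245)"
```

```text
t16.4 pos [609.5 295.5 329.2] rot [ 180.   -0. -115.] gap 51.3 F [0.3 0.4 0.4]
row [-0.12, -0.12, 11.22] [0.0, -0.0, -0.0]
```

play_rows(
  motion=[
    [[-0.1,-0.1,3,0,0,0],[-0.1,-0.1,6,0,0,0],[-0.1,-0.1,9,0,0,0],[-0.1,-0.1,11.1,0,0,0],[-0.1,-0.1,11.1,0,0,0]],
  ],
)

```text
time: 16.9
tool_pos: [608.7, 295.2, 213.7]
tcp_rot: [179.7, -0.3, -115.0]
ft_force: [-1.0, -0.5, -0.6]
finger_gap: 51.3
grip_force: 0.0
```

play_rows(
  motion=[
    [[0,0,0,0,0,0],[0,0,0,0,0,0],[0,0,0,0,0,0],[0,0,0,0,0,0],[0,0,0,0,0,0]],
  ],
  jaw=0,
  squeeze=30,
)

```text
time: 17.4
tool_pos: [612.2, 296.5, 221.2]
tcp_rot: [-179.8, 0.2, -114.8]
ft_force: [-0.2, -1.0, 7.1]
finger_gap: 13.8
grip_force: 32.1
```

play_rows(
  motion=[
    [[0,0,0,0,0,2],[0,0,0,0,0,5],[0,0,0,0,0,9],[0,0,0,0,0,14],[0,0,0,0,0,19]],
  ],
)

```text
time: 17.9
tool_pos: [612.6, 296.1, 221.2]
tcp_rot: [-179.9, 0.2, -134.0]
ft_force: [2.4, -1.1, 4.8]
finger_gap: 13.4
grip_force: 32.0
```

play_rows(
  motion=[
    [[0,0,0,0,0,5],[0,0,0,0,0,10],[0,0,0,0,0,15],[0,0,0,0,0,20],[0,0,0,0,0,25]],
  ],
)

```text
time: 18.4
tool_pos: [612.9, 295.7, 221.3]
tcp_rot: [-179.9, 0.3, -159.0]
ft_force: [3.9, -3.0, 5.9]
finger_gap: 13.2
grip_force: 32.0
```

play_rows(
  motion=[
    [[0,0,0,0,0,5],[0,0,0,0,0,9],[0,0,0,0,0,12],[0,0,0,0,0,14],[0,0,0,0,0,15.5]],
  ],
)

```text
time: 18.9
tool_pos: [613.0, 295.3, 221.2]
tcp_rot: [-180.0, 0.3, -174.4]
ft_force: [4.1, -3.6, 5.8]
finger_gap: 13.5
grip_force: 32.0
```

play_rows(
  motion=[
    [[0,0,0,0,0,0],[0,0,0,0,0,0],[0,0,0,0,0,0],[0,0,0,0,0,0],[0,0,0,0,0,0]],
  ],
)

```text
time: 19.4
tool_pos: [613.0, 295.3, 221.2]
tcp_rot: [-180.0, 0.3, -174.4]
ft_force: [4.0, -4.3, 5.1]
finger_gap: 13.4
grip_force: 32.0
```

play_rows(
  motion=[
    [[0,0,0,0,0,0],[0,0,0,0,0,0],[0,0,0,0,0,0],[0,0,0,0,0,0],[0,0,0,0,0,0]],
  ],
  jaw=0.6,
)

```text
time: 19.9
tool_pos: [610.9, 296.2, 218.4]
tcp_rot: [-180.0, -0.0, -174.3]
ft_force: [0.3, -0.5, 0.6]
finger_gap: 51.3
grip_force: 0.0
```

play_rows(
  motion=[
    [[0,0,-4,0,0,0],[0,0,-8,0,0,0],[0,0,-11,0,0,0],[0,0,-11,0,0,0]],
  ],
)

```text
time: 20.3
tool_pos: [612.8, 296.9, 335.7]
tcp_rot: [179.8, 0.5, -174.3]
ft_force: [-0.4, 0.1, 1.0]
finger_gap: 51.1
grip_force: 0.0
```

```bash
python3 -c "
from h import *
go(592,23,320,166)"
```

```text
t20.3 pos [612.8 296.9 335.7] rot [ 179.8    0.5 -174.3] gap 51.1 F [-0.4  0.1  1. ]
row [4.81, -27.05, 1.45] [0.3, 0.5, 19.7]
```

play_rows(
  motion=[
    [[0.8,-4.5,0,0,0,0],[1.6,-9,0,0,0,0],[2.4,-13.5,0,0,0,0],[3.2,-18,0,0,0,0],[4,-22.5,0,0,0,0]],
  ],
)

```text
time: 20.8
tool_pos: [593.0, 66.6, 327.9]
tcp_rot: [180.0, -0.0, -174.3]
ft_force: [0.9, -0.2, 0.4]
finger_gap: 51.0
grip_force: 0.0
```

play_rows(
  motion=[
    [[0.8,-4.5,0.5,0,0,7],[0.8,-4.5,2,0,0,15],[0.8,-4.5,3,0,0,22],[0.8,-4.5,3,0,0,22],[0.8,-4.5,3,0,0,22]],
  ],
)

```text
time: 21.3
tool_pos: [589.9, 22.8, 298.3]
tcp_rot: [-180.0, -0.0, 163.9]
ft_force: [0.5, 0.3, 0.9]
finger_gap: 51.1
grip_force: 0.0
```

```bash
python3 -c "
from h import *
go(592,23,107,163)
s,st=snap('wrist','w7')
c=s['pixels'][140:220,220:330,::-1]
cv2.imwrite('pics/c7.png',cv2.resize(c,None,fx=7,fy=7,interpolation=cv2.INTER_CUBIC))
"
```

```text
t21.3 pos [589.9  22.8 298.3] rot [-180.    -0.   163.9] gap 51.1 F [0.5 0.3 0.9]
row [-0.21, 0.08, 19.13] [-0.0, -0.0, 0.9]
```

View pics/c7.png

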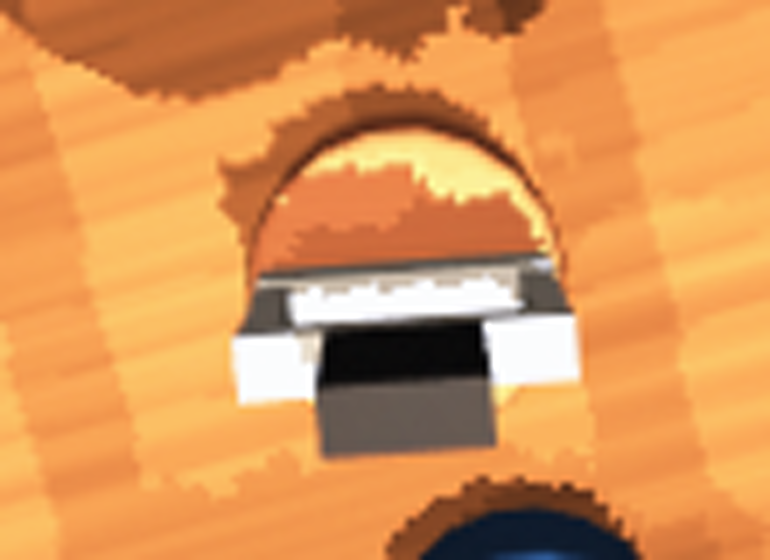

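The copper tab's top face is centred at crop (406,417).

```bash
python3 -c "
from h import *
s=pickle.load(open('pics/w7.pkl','rb'))
x,y=tab(s,[(316,388),(490,376),(495,445),(323,458)],(220,140),7)
go(x,y,107,167)"
```

```text
tab [591.7  23.4] w 23.3 yaw 168.2
t21.4 pos [590.2  23.  298.9] rot [180.    0.  163.9] gap 51.2 F [0.  0.6 0.4]
row [-0.13, 0.09, 19.19] [0.0, 0.0, -3.1]
```

play_rows(
  motion=[
    [[-0.1,0.1,4,0,0,-2],[-0.1,0.1,8.5,0,0,-4],[-0.1,0.1,13,0,0,-4],[-0.1,0.1,17,0,0,-4],[-0.1,0.1,19.1,0,0,-4]],
  ],
)

```text
time: 21.85
tool_pos: [589.4, 24.0, 103.9]
tcp_rot: [-180.0, -0.2, 167.9]
ft_force: [-0.0, -0.0, 0.1]
finger_gap: 51.2
grip_force: 0.0
```

play_rows(
  motion=[
    [[0,0,0,0,0,0],[0,0,0,0,0,0],[0,0,0,0,0,0],[0,0,0,0,0,0],[0,0,0,0,0,0]],
  ],
  jaw=0,
  squeeze=50,
)

```text
time: 22.35
tool_pos: [592.1, 23.3, 108.9]
tcp_rot: [180.0, 0.1, 167.7]
ft_force: [-0.2, 0.1, -3.5]
finger_gap: 23.4
grip_force: 49.5
```

play_rows(
  motion=[
    [[0,0,-2,0,0,0],[0,0,-6,0,0,0],[0,0,-11,0,0,0],[0,0,-16,0,0,0],[0,0,-20,0,0,0]],
  ],
)

```text
time: 22.85
tool_pos: [591.7, 23.3, 311.8]
tcp_rot: [180.0, 0.2, 167.7]
ft_force: [1.1, -1.0, -3.9]
finger_gap: 23.2
grip_force: 49.6
```

```bash
python3 -c "
from h import *
go(447,281.5,310,185.3)"
```

```text
t22.9 pos [591.7  23.3 311.8] rot [180.    0.2 167.7] gap 23.2 F [ 1.1 -1.  -3.9]
row [19.64, 22.15, 0.12] [0.0, 0.2, -17.6]
```

play_rows(
  motion=[
    [[3,3.4,0,0,0,0],[6,6.8,0,0,0,0],[9,10.2,0,0,0,0],[12,13.5,0,0,0,0],[15,16.9,0,0,0,0]],
  ],
)

```text
time: 23.35
tool_pos: [479.8, 221.6, 308.3]
tcp_rot: [180.0, 0.1, 167.7]
ft_force: [0.8, 0.5, -3.0]
finger_gap: 23.3
grip_force: 49.8
```

play_rows(
  motion=[
    [[2.5,2.8,0,0,0,-5],[4.7,5.2,0,0,0,-12],[4.7,5.2,0,0,0,-17.6],[4.7,5.2,0,0,0,-17.6],[4.7,5.2,0,0,0,-17.6]],
  ],
)

```text
time: 23.85
tool_pos: [446.1, 281.0, 307.9]
tcp_rot: [-180.0, 0.0, -174.9]
ft_force: [-0.1, -0.4, -4.1]
finger_gap: 23.0
grip_force: 50.0
```

```bash
python3 -c "
from h import *
go(447,281.5,220,185.3)"
```

```text
t23.9 pos [446.1 281.  307.9] rot [-180.     0.  -174.9] gap 23.0 F [-0.1 -0.4 -4.1]
row [-0.09, 0.04, 8.79] [-0.0, 0.0, -0.2]
```

play_rows(
  motion=[
    [[-0.1,0,3,0,0,0],[-0.1,0,6,0,0,0],[-0.1,0,8.8,0,0,0],[-0.1,0,8.8,0,0,0],[-0.1,0,8.8,0,0,0]],
  ],
)

```text
time: 24.35
tool_pos: [447.1, 280.6, 219.9]
tcp_rot: [-180.0, -0.0, -174.8]
ft_force: [0.1, -0.0, -3.0]
finger_gap: 23.0
grip_force: 50.0
```

play_rows(
  motion=[
    [[-1.2,0,0,0,0,0],[-2.4,0,0,0,0,0],[-3.6,0,0,0,0,0],[-4.8,0,0,0,0,0],[-5.9,0,0,0,0,0]],
  ],
)

```text
time: 24.85
tool_pos: [507.4, 286.9, 220.2]
tcp_rot: [180.0, 0.1, -174.7]
ft_force: [-0.4, 0.6, -3.0]
finger_gap: 23.1
grip_force: 50.1
```

play_rows(
  motion=[
    [[0,0,0.8,0,0,0],[0,0,1.6,0,0,0],[0,0,2.4,0,0,0],[0,0,3.0,0,0,0],[0,0,3.0,0,0,0]],
  ],
)

```text
time: 25.35
tool_pos: [505.3, 286.9, 189.3]
tcp_rot: [180.0, -0.0, -174.7]
ft_force: [1.0, 0.6, -2.8]
finger_gap: 23.1
grip_force: 50.2
```

```bash
python3 -c "
from h import *
go(507,286.5,190,185.3)"
```

```text
t25.4 pos [505.3 286.9 189.3] rot [ 180.    -0.  -174.7] gap 23.1 F [ 1.   0.6 -2.8]
row [-0.17, -0.05, -0.07] [0.0, -0.0, 0.0]
```

play_rows(
  motion=[
    [[0,0,0,0,0,0],[0,0,0,0,0,0],[0,0,0,0,0,0],[0,0,0,0,0,0],[0,0,0,0,0,0]],
  ],
  jaw=0.6,
)

```text
time: 25.85
tool_pos: [505.7, 286.8, 189.7]
tcp_rot: [180.0, 0.0, -174.7]
ft_force: [-0.4, -0.4, 0.4]
finger_gap: 51.1
grip_force: 0.0
```

play_rows(
  motion=[
    [[0,0,-1.5,0,0,0],[0,0,-4,0,0,0],[0,0,-8,0,0,0],[0,0,-12,0,0,0],[0,0,-14,0,0,0]],
  ],
)

```text
time: 26.35
tool_pos: [506.7, 287.2, 335.7]
tcp_rot: [179.9, 0.4, -174.7]
ft_force: [0.3, 0.1, 0.2]
finger_gap: 51.3
grip_force: 0.0
```

play_rows(
  motion=[
    [[-2.5,0,0,0,0,0],[-5,0,0,0,0,0],[-8,0,0,0,0,0],[-10.6,0,0,0,0,0],[-10.6,0,0,0,0,0]],
  ],
)

```text
time: 26.85
tool_pos: [613.3, 296.0, 328.7]
tcp_rot: [-180.0, -0.1, -174.8]
ft_force: [0.9, -0.3, -1.4]
finger_gap: 51.1
grip_force: 0.0
```

```bash
python3 -c "
from h import *
go(611.5,296,217,185.4)
s,st=snap('scene','s8')
s2,st=snap('wrist','w8')
a=cv2.resize(s['pixels'][100:230,260:420,::-1],(400,325));b=cv2.resize(s2['pixels'][:,:,::-1],(400,300))
cv2.imwrite('pics/s8.png',np.hstack([a[:300],b]))
"
```

```text
t26.9 pos [613.3 296.  328.7] rot [-1.800e+02 -1.000e-01 -1.748e+02] gap 51.1 F [ 0.9 -0.3 -1.4]
row [0.17, 0.02, 11.17] [-0.0, -0.1, -0.2]
```

View pics/s8.png

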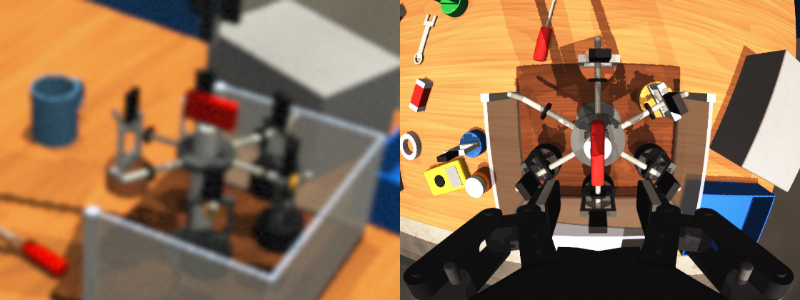

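Both bobs hang. I'll turn the last −60°.

play_rows(
  motion=[
    [[0.1,0,3,0,0,0],[0.1,0,6,0,0,0],[0.1,0,9,0,0,0],[0.1,0,11.1,0,0,0],[0.1,0,11.1,0,0,0]],
  ],
)

```text
time: 27.45
tool_pos: [607.5, 295.9, 215.4]
tcp_rot: [-179.9, -0.3, -174.7]
ft_force: [-0.6, -0.1, -1.1]
finger_gap: 51.4
grip_force: 0.0
```

play_rows(
  motion=[
    [[0,0,0,0,0,0],[0,0,0,0,0,0],[0,0,0,0,0,0],[0,0,0,0,0,0],[0,0,0,0,0,0]],
  ],
  jaw=0,
  squeeze=30,
)

```text
time: 27.95
tool_pos: [611.3, 295.2, 221.8]
tcp_rot: [-179.9, 0.2, -174.8]
ft_force: [-3.3, -7.8, 6.6]
finger_gap: 13.6
grip_force: 31.6
```

play_rows(
  motion=[
    [[0,0,0,0,0,2],[0,0,0,0,0,5],[0,0,0,0,0,9],[0,0,0,0,0,14],[0,0,0,0,0,19]],
  ],
)

```text
time: 28.45
tool_pos: [611.3, 295.3, 221.9]
tcp_rot: [180.0, 0.2, 166.0]
ft_force: [-2.8, -6.2, 5.9]
finger_gap: 13.3
grip_force: 31.6
```

play_rows(
  motion=[
    [[0,0,0,0,0,5],[0,0,0,0,0,10],[0,0,0,0,0,15],[0,0,0,0,0,20],[0,0,0,0,0,25]],
  ],
)

```text
time: 28.95
tool_pos: [611.4, 295.4, 221.8]
tcp_rot: [179.9, 0.2, 141.0]
ft_force: [-2.0, -5.5, 5.3]
finger_gap: 13.1
grip_force: 31.6
```

play_rows(
  motion=[
    [[0,0,0,0,0,5],[0,0,0,0,0,9],[0,0,0,0,0,12],[0,0,0,0,0,14],[0,0,0,0,0,15.9]],
  ],
)

```text
time: 29.45
tool_pos: [611.4, 295.4, 221.8]
tcp_rot: [179.9, 0.2, 125.3]
ft_force: [-2.1, -6.2, 5.4]
finger_gap: 13.6
grip_force: 31.5
```

play_rows(
  motion=[
    [[0,0,0,0,0,0],[0,0,0,0,0,0],[0,0,0,0,0,0],[0,0,0,0,0,0],[0,0,0,0,0,0]],
  ],
)

```text
time: 29.95
tool_pos: [611.4, 295.4, 221.8]
tcp_rot: [179.9, 0.1, 125.3]
ft_force: [-1.6, -5.7, 5.5]
finger_gap: 13.1
grip_force: 31.5
```

play_rows(
  motion=[
    [[0,0,0,0,0,0],[0,0,0,0,0,0],[0,0,0,0,0,0],[0,0,0,0,0,0],[0,0,0,0,0,0]],
  ],
  jaw=0.6,
)

```text
time: 30.45
tool_pos: [610.2, 296.6, 218.5]
tcp_rot: [-180.0, -0.0, 125.4]
ft_force: [0.1, -0.2, -0.3]
finger_gap: 51.2
grip_force: 0.0
```

play_rows(
  motion=[
    [[0,0,-4,0,0,0],[0,0,-8,0,0,0],[0,0,-11,0,0,0],[0,0,-11,0,0,0],[0,0,-11,0,0,0]],
  ],
)

```text
time: 30.95
tool_pos: [610.7, 296.7, 329.8]
tcp_rot: [179.9, 0.0, 125.4]
ft_force: [-0.5, -0.6, -0.8]
finger_gap: 51.4
grip_force: 0.0
```

```bash
python3 -c "
from h import *
go(672,24,320,125)"
```

```text
t30.9 pos [610.7 296.7 329.8] rot [179.9   0.  125.4] gap 51.4 F [-0.5 -0.6 -0.8]
row [-25.78, -10.81, 0.97] [0.1, 0.0, 0.4]
```

play_rows(
  motion=[
    [[-4.3,-1.8,0,0,0,0],[-8.6,-3.6,0,0,0,0],[-13,-5.4,0,0,0,0],[-17.3,-7.2,0,0,0,0],[-21,-8.8,0,0,0,0]],
  ],
)

```text
time: 31.45
tool_pos: [659.7, 72.0, 326.1]
tcp_rot: [-179.8, -0.1, 125.4]
ft_force: [0.1, -0.4, -0.4]
finger_gap: 51.5
grip_force: 0.0
```

play_rows(
  motion=[
    [[-4,-1.7,0.5,0,0,0],[-4.8,-2,1.5,0,0,-8],[-4.8,-2,3,0,0,-16],[-4.8,-2,3,0,0,-24],[-4.8,-2,3,0,0,-32]],
  ],
)

```text
time: 31.95
tool_pos: [670.5, 23.3, 295.0]
tcp_rot: [-179.9, -0.3, 157.7]
ft_force: [-0.7, -0.6, 1.0]
finger_gap: 51.2
grip_force: 0.0
```

play_rows(
  motion=[
    [[0,0,0,0,0,-8],[0,0,0,0,0,-16],[0,0,0,0,0,-24],[0,0,0,0,0,-32],[0,0,0,0,0,-36.6]],
  ],
)

```text
time: 32.45
tool_pos: [670.8, 23.7, 296.0]
tcp_rot: [179.9, -0.2, -165.7]
ft_force: [0.5, -0.3, -0.2]
finger_gap: 51.3
grip_force: 0.0
```

```bash
python3 -c "
from h import *
go(672,24,107,194)
s,st=snap('wrist','w9')
c=s['pixels'][140:240,220:340,::-1]
cv2.imwrite('pics/c9.png',cv2.resize(c,None,fx=6,fy=6,interpolation=cv2.INTER_CUBIC))
"
```

```text
t32.5 pos [670.8  23.7 296. ] rot [ 179.9   -0.2 -165.7] gap 51.3 F [ 0.5 -0.3 -0.2]
row [-0.19, -0.02, 18.9] [0.1, -0.2, 0.3]
```

View pics/c9.png

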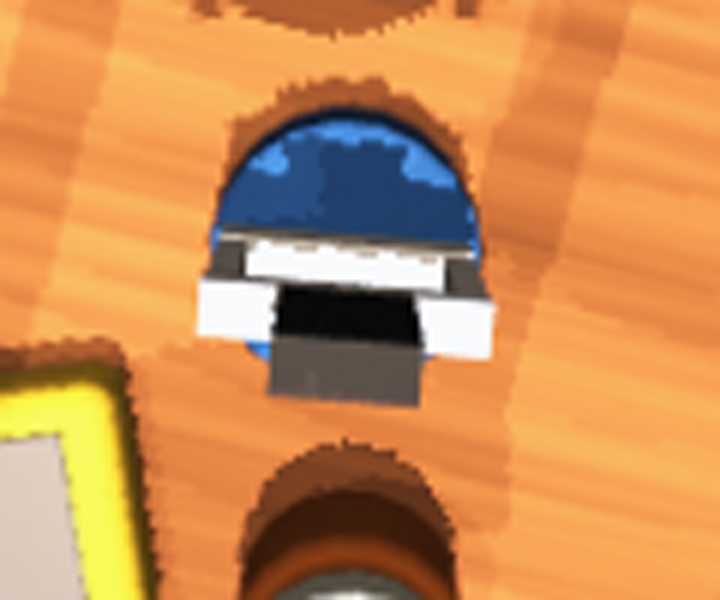

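The blue tab's top face is centred at crop (346,371), turned about 4° the other way.

```bash
python3 -c "
from h import *
s=pickle.load(open('pics/w9.pkl','rb'))
x,y=tab(s,[(272,336),(421,346),(420,406),(270,395)],(220,140),6)
go(x,y,107,190)"
```

```text
tab [673.9  25.4] w 23.4 yaw 10.199999999999989
t32.5 pos [670.8  23.7 296.1] rot [ 179.9   -0.2 -165.5] gap 51.0 F [-0.1 -0.4 -0.4]
row [-0.4, 0.07, 18.91] [0.1, -0.2, 4.5]
```

play_rows(
  motion=[
    [[0,0,0,0,0,4.2],[0,0,0,0,0,4.2],[0,0,0,0,0,4.2]],
  ],
)

```text
time: 32.8
tool_pos: [671.3, 23.7, 297.3]
tcp_rot: [180.0, -0.1, -170.2]
ft_force: [-0.5, -0.7, -0.3]
finger_gap: 51.2
grip_force: 0.0
```

```bash
python3 -c "
from h import *
go(673.9,25.4,107,190.1)"
```

```text
t32.8 pos [671.3  23.7 297.3] rot [ 1.800e+02 -1.000e-01 -1.702e+02] gap 51.2 F [-0.5 -0.7 -0.3]
row [-0.32, 0.12, 19.03] [0.0, -0.1, -0.3]
```

play_rows(
  motion=[
    [[-0.3,0.1,4,0,0,0],[-0.3,0.1,8.5,0,0,0],[-0.3,0.1,13,0,0,0],[-0.3,0.1,17,0,0,0],[-0.3,0.1,19,0,0,0]],
  ],
)

```text
time: 33.3
tool_pos: [671.2, 25.3, 102.7]
tcp_rot: [179.9, -0.4, -170.1]
ft_force: [-0.2, -0.2, -0.2]
finger_gap: 51.5
grip_force: 0.0
```

play_rows(
  motion=[
    [[0,0,0,0,0,0],[0,0,0,0,0,0],[0,0,0,0,0,0],[0,0,0,0,0,0],[0,0,0,0,0,0]],
  ],
  jaw=0,
  squeeze=50,
)

```text
time: 33.8
tool_pos: [675.3, 25.1, 110.1]
tcp_rot: [-180.0, 0.1, -170.2]
ft_force: [-0.1, 0.4, -2.7]
finger_gap: 23.2
grip_force: 49.5
```

play_rows(
  motion=[
    [[0,0,-2,0,0,0],[0,0,-6,0,0,0],[0,0,-11,0,0,0],[0,0,-16,0,0,0],[0,0,-20,0,0,0]],
  ],
)

```text
time: 34.3
tool_pos: [674.9, 25.1, 313.2]
tcp_rot: [-180.0, 0.2, -170.2]
ft_force: [0.8, -0.3, -1.2]
finger_gap: 23.1
grip_force: 49.6
```

```bash
python3 -c "
from h import *
go(447,281.5,310,185.4)"
```

```text
t34.3 pos [674.9  25.1 313.2] rot [-180.     0.2 -170.2] gap 23.1 F [ 0.8 -0.3 -1.2]
row [18.09, 29.15, 0.22] [-0.0, 0.2, 4.4]
```

play_rows(
  motion=[
    [[4,0,0,0,0,0],[8,1,0,0,0,0],[12,3,0,0,0,0],[16,6,0,0,0,0],[18,10,0,0,0,0]],
  ],
)

```text
time: 34.8
tool_pos: [477.8, 92.4, 309.3]
tcp_rot: [-180.0, 0.1, -170.3]
ft_force: [1.3, 0.7, -1.4]
finger_gap: 23.1
grip_force: 49.6
```

play_rows(
  motion=[
    [[0,4,0,0,0,0],[0,8.5,0,0,0,0],[0,13,0,0,0,0],[0,17,0,0,0,2],[0,19.1,0,0,0,4.4]],
  ],
)

```text
time: 35.3
tool_pos: [446.5, 284.2, 309.4]
tcp_rot: [179.9, 0.1, -174.5]
ft_force: [0.2, -0.5, -2.4]
finger_gap: 23.4
grip_force: 49.7
```

play_rows(
  motion=[
    [[0,0,0,0,0,0],[0,0,0,0,0,0],[0,0,0,0,0,0]],
  ],
)

```text
time: 35.6
tool_pos: [447.9, 280.4, 309.0]
tcp_rot: [-180.0, 0.0, -174.6]
ft_force: [0.5, -0.4, -2.5]
finger_gap: 23.1
grip_force: 49.8
```

```bash
python3 -c "
from h import *
go(447,281.5,221,185.4)"
```

```text
t35.6 pos [447.9 280.4 309. ] rot [-180.     0.  -174.6] gap 23.1 F [ 0.5 -0.4 -2.5]
row [0.08, 0.12, 8.8] [-0.0, 0.0, -0.0]
```

play_rows(
  motion=[
    [[0.1,0.1,3,0,0,0],[0.1,0.1,6,0,0,0],[0.1,0.1,8.8,0,0,0],[0.1,0.1,8.8,0,0,0],[0.1,0.1,8.8,0,0,0]],
  ],
)

```text
time: 36.1
tool_pos: [446.6, 281.2, 221.1]
tcp_rot: [-180.0, -0.0, -174.7]
ft_force: [0.2, -0.2, -1.0]
finger_gap: 23.4
grip_force: 49.8
```

play_rows(
  motion=[
    [[-1.2,0,0,0,0,0],[-2.4,0,0,0,0,0],[-3.6,0,0,0,0,0],[-4.8,0,0,0,0,0],[-5.9,0,0,0,0,0]],
  ],
)

```text
time: 36.6
tool_pos: [506.9, 287.8, 221.1]
tcp_rot: [180.0, 0.0, -174.6]
ft_force: [-0.3, 0.9, -2.0]
finger_gap: 23.3
grip_force: 49.9
```

play_rows(
  motion=[
    [[0,0,0.8,0,0,0],[0,0,1.6,0,0,0],[0,0,2.4,0,0,0],[0,0,3.0,0,0,0],[0,0,3.0,0,0,0]],
  ],
)

```text
time: 37.1
tool_pos: [504.5, 287.6, 189.8]
tcp_rot: [-180.0, -0.1, -174.6]
ft_force: [0.2, -0.4, -2.5]
finger_gap: 23.5
grip_force: 49.8
```

play_rows(
  motion=[
    [[0,0,0,0,0,0],[0,0,0,0,0,0],[0,0,0,0,0,0],[0,0,0,0,0,0],[0,0,0,0,0,0]],
  ],
  jaw=0.6,
)

```text
time: 37.6
tool_pos: [505.3, 287.7, 190.8]
tcp_rot: [180.0, 0.0, -174.6]
ft_force: [-0.9, 0.5, -0.0]
finger_gap: 51.2
grip_force: 0.0
```

play_rows(
  motion=[
    [[0,0,-1.5,0,0,0],[0,0,-4,0,0,0],[0,0,-8,0,0,0],[0,0,-12,0,0,0],[0,0,-12,0,0,0]],
  ],
)

```text
time: 38.1
tool_pos: [507.6, 288.8, 319.7]
tcp_rot: [179.8, 0.7, -174.6]
ft_force: [-0.1, 0.1, 1.0]
finger_gap: 51.2
grip_force: 0.0
```

```bash
python3 -c "
from h import *
go(564,-139,300,153)
s,st=snap('wrist','w10'); t,_=snap('top','t10'); c,_=snap('scene','s10')
P=[s['tp'],s['tr']]
for u,v,A,r in blobs(s,(100,120,40),(125,255,255),40): print('w blue',round(u),round(v),A,plane(s,u,v,117,*P).round())
for u,v,A,r in blobs(c,(100,120,40),(125,255,255),20,(280,120,400,260)): print('s blue',round(u),round(v),A)
print('expect scene foot', project(c,[506.5,286.5,100]))
for u,v,A,r in blobs(t,(0,150,90),(6,255,255),60,(230,150,480,320)): print('t red',round(u),round(v),A,r[2],r[1],plane(t,u,v,32).round())
b=t['pixels']; print(np.abs(b.astype(int)-pickle.load(open('pics/top0.pkl','rb'))['pixels']).sum(2)[195:230,315:350].mean())
"
```

```text
t38.1 pos [507.6 288.8 319.7] rot [ 179.8    0.7 -174.6] gap 51.2 F [-0.1  0.1  1. ]
row [-1.56, -43.13, 1.81] [0.4, 0.6, 32.4]
w blue 413 381 559.0 [791. 532. 117.]
w blue 440 343 97.5 [716. 552. 117.]
w blue 490 324 456.0 [686. 638. 117.]
w blue 274 167 752.5 [488. 286. 117.]
s blue 284 144 186.0
expect scene foot [310.96679509 169.10619642]
t red 394 291 351.5 45.0 (16.26345443725586, 22.62741470336914) [ 355. -294.   32.]
t red 332 212 159.5 23.96249008178711 (11.473411560058594, 15.839400291442871) [ 565. -139.   32.]
6.708571428571428
```

play_rows(
  motion=[
    [[0,-4.5,0,0,0,0],[0,-9,0,0,0,0],[-0.3,-13.5,0,0,0,0],[-0.6,-18,0,0,0,0],[-0.8,-22.5,0,0,0,0]],
  ],
)

```text
time: 38.75
tool_pos: [533.5, 62.7, 308.9]
tcp_rot: [180.0, -0.2, -174.6]
ft_force: [0.8, -0.4, 0.2]
finger_gap: 51.0
grip_force: 0.0
```

play_rows(
  motion=[
    [[-0.2,-4.5,0,0,0,0],[-0.4,-9,1,0,0,0],[-0.6,-13.5,2,0,0,6],[-0.8,-18,3,0,0,14],[-0.8,-20.6,5,0,0,22]],
  ],
)

```text
time: 39.25
tool_pos: [561.5, -143.2, 259.8]
tcp_rot: [-180.0, -0.0, 163.0]
ft_force: [1.6, 0.7, 0.6]
finger_gap: 51.3
grip_force: 0.0
```

play_rows(
  motion=[
    [[0,0,0,0,0,6],[0,0,0,0,0,10.4],[0,0,0,0,0,10.4],[0,0,0,0,0,10.4]],
  ],
  jaw=0.8,
)

```text
time: 39.65
tool_pos: [561.2, -139.7, 259.6]
tcp_rot: [-180.0, -0.1, 153.1]
ft_force: [-0.1, -0.1, -0.1]
finger_gap: 68.2
grip_force: 0.0
```

```bash
python3 -c "
from h import *
s,st=snap('wrist','w11'); c,_=snap('scene','s11'); t,_=snap('top','t11'); P=[s['tp'],s['tr']]
for u,v,A,r in blobs(c,(95,90,30),(130,255,255),15,(270,100,400,260)): print('s blue',round(u),round(v),A)
for u,v,A,r in blobs(t,(95,90,30),(130,255,255),8,(100,120,260,260)): print('t blue',round(u),round(v),A,plane(t,u,v,117).round())
for u,v,A,r in blobs(t,(15,110,60),(32,255,255),8,(90,120,240,240)): print('t yel',round(u),round(v),A,plane(t,u,v,117).round())
for u,v,A,r in blobs(s,(0,150,60),(6,255,255),200):
    bx=cv2.boxPoints(r); w=np.array([plane(s,*p,32,*P)[:2] for p in bx]); e=w[1]-w[0],w[2]-w[1]
    e=max(e,key=np.linalg.norm); print('mag',round(u),round(v),plane(s,u,v,32,*P).round(1),[np.linalg.norm(w[i]-w[i-1]).round() for i in (1,2)],np.degrees(np.arctan2(e[1],e[0]))%180)
go(565,-139,8,153)
"
```

```text
s blue 282 144 368.0
s blue 331 105 363.5
t blue 170 234 124.0 [495. 277. 117.]
t yel 97 226 23.5 [516. 460. 117.]
t yel 127 222 8.0 [525. 385. 117.]
t yel 137 216 20.0 [541. 361. 117.]
t yel 121 217 17.5 [539. 401. 117.]
t yel 202 203 17.5 [574. 200. 117.]
t yel 130 179 80.0 [637. 384. 117.]
t yel 121 170 10.0 [659. 407. 117.]
t yel 136 167 29.0 [668. 370. 117.]
t yel 199 157 17.0 [694. 210. 117.]
mag 280 188 [ 566.2 -138.4   32. ] [np.float64(31.0), np.float64(49.0)] 156.56192413549041
mag 91 98 [ 352.7 -295.8   32. ] [np.float64(68.0), np.float64(44.0)] 132.61514940595382
mag 454 20 [467.3 158.4  32. ] [np.float64(28.0), np.float64(60.0)] 171.93242523260236
t39.8 pos [ 561.6 -139.6  260.4] rot [-180.    -0.   153.1] gap 68.4 F [ 0.6 -0.4  0.1]
row [-0.29, 0.21, 25.24] [-0.0, -0.0, 0.1]
```

play_rows(
  motion=[
    [[-0.4,0.3,4.5,0,0,-1],[-0.4,0.3,9,0,0,-2],[-0.4,0.3,13.5,0,0,-2],[-0.4,0.3,18,0,0,-2],[-0.4,0.3,21,0,0,-2]],
  ],
)

```text
time: 40.3
tool_pos: [564.7, -138.1, 47.0]
tcp_rot: [-180.0, -0.2, 155.1]
ft_force: [0.9, 0.7, -0.1]
finger_gap: 68.4
grip_force: 0.0
```

play_rows(
  motion=[
    [[0,0,2,0,0,0],[0,0,3.5,0,0,0],[0,0,4.2,0,0,0],[0,0,4.2,0,0,0],[0,0,4.2,0,0,0]],
  ],
)

```text
time: 40.8
tool_pos: [567.6, -139.4, 9.9]
tcp_rot: [180.0, 0.1, 155.0]
ft_force: [0.3, -0.1, -0.1]
finger_gap: 68.2
grip_force: 0.0
```

play_rows(
  motion=[
    [[0,0,0,0,0,0],[0,0,0,0,0,0],[0,0,0,0,0,0],[0,0,0,0,0,0],[0,0,0,0,0,0]],
  ],
  jaw=0,
  squeeze=50,
)

```text
time: 41.3
tool_pos: [567.6, -139.4, 9.8]
tcp_rot: [180.0, 0.1, 155.0]
ft_force: [0.5, 0.4, 6.1]
finger_gap: 31.3
grip_force: 51.9
```

```bash
python3 -c "
from h import *
go(565,-139,220,153)
s=pickle.load(open('pics/s11.pkl','rb'))['pixels']; print(cv2.cvtColor(s,cv2.COLOR_RGB2HSV)[164:184:3,302:326:3].tolist())
"
```

```text
t41.3 pos [ 567.6 -139.4    9.8] rot [1.80e+02 1.00e-01 1.55e+02] gap 31.3 F [0.5 0.4 6.1]
row [0.21, -0.07, -21.02] [0.0, 0.1, 2.0]
[[[6, 109, 189], [108, 138, 111], [45, 23, 68], [126, 75, 17], [113, 100, 33], [110, 136, 152], [12, 168, 219], [14, 170, 239]], [[179, 78, 134], [55, 9, 170], [21, 57, 63], [21, 127, 26], [113, 29, 35], [37, 18, 130], [15, 57, 90], [19, 41, 203]], [[9, 128, 129], [105, 19, 82], [23, 115, 171], [20, 177, 127], [38, 13, 77], [32, 27, 134], [10, 67, 57], [14, 183, 212]], [[10, 128, 131], [108, 170, 66], [18, 134, 84], [13, 115, 104], [101, 76, 54], [120, 9, 56], [13, 175, 187], [12, 190, 152]], [[13, 172, 203], [132, 76, 67], [107, 44, 41], [106, 178, 83], [106, 129, 65], [0, 68, 64], [12, 177, 143], [12, 180, 129]], [[15, 184, 241], [13, 179, 201], [120, 5, 53], [6, 74, 110], [11, 137, 108], [11, 141, 87], [11, 179, 121], [13, 190, 83]], [[14, 182, 235], [12, 167, 110], [81, 47, 38], [38, 19, 53], [20, 16, 48], [8, 97, 63], [11, 174, 123], [11, 181, 131]]]
```

play_rows(
  motion=[
    [[0,0,-3,0,0,0],[0,0,-7,0,0,0],[0,0,-12,0,0,0],[0,0,-16,0,0,0],[0,0,-18,0,0,0]],
  ],
)

```text
time: 41.8
tool_pos: [568.3, -139.6, 193.5]
tcp_rot: [180.0, 0.3, 155.0]
ft_force: [2.1, -1.1, -1.2]
finger_gap: 30.9
grip_force: 51.0
```

play_rows(
  motion=[
    [[-1.3,-4.3,0,0,0,0],[-2.6,-8.6,0,0,0,0],[-4,-13,0,0,0,0],[-5.5,-17.5,0,0,0,0],[-7,-22.5,0,0,0,0]],
  ],
)

```text
time: 42.3
tool_pos: [534.8, -371.6, 188.2]
tcp_rot: [180.0, -0.0, 155.0]
ft_force: [1.6, -0.8, -1.0]
finger_gap: 30.7
grip_force: 50.9
```

play_rows(
  motion=[
    [[0,0,0,0,0,-7],[0,0,0,0,0,-14],[0,0,0,0,0,-21],[0,0,0,0,0,-27],[0,0,0,0,0,-27]],
  ],
)

```text
time: 42.8
tool_pos: [534.9, -370.2, 188.0]
tcp_rot: [180.0, -0.0, -177.9]
ft_force: [0.5, -0.0, -1.7]
finger_gap: 31.4
grip_force: 51.0
```

```bash
python3 -c "
from h import *
s,st=snap('wrist','w12'); P=[s['tp'],s['tr']]
for u,v,A,r in blobs(s,(100,150,40),(125,255,255),150): 
    b=cv2.boxPoints(r); print('blue',round(u),round(v),A,r[1],[plane(s,*p,90,*P)[:2].round().tolist() for p in b])
for u,v,A,r in blobs(s,(20,60,120),(32,200,255),300):
    b=cv2.boxPoints(r); print('tray',round(u),round(v),A,[plane(s,*p,16,*P)[:2].round().tolist() for p in b])
go(536,-376,26,181.7)
"
```

```text
blue 270 113 3587.5 (256.0359802246094, 18.659408569335938) [[466.0, -477.0], [451.0, -477.0], [446.0, -281.0], [460.0, -281.0]]
tray 368 199 915.0 [[622.0, -277.0], [461.0, -281.0], [460.0, -273.0], [622.0, -268.0]]
tray 170 198 936.0 [[466.0, -489.0], [466.0, -479.0], [628.0, -474.0], [630.0, -485.0]]
tray 331 187 4067.5 [[590.0, -359.0], [462.0, -359.0], [461.0, -297.0], [592.0, -292.0]]
tray 212 193 4939.5 [[466.0, -463.0], [463.0, -396.0], [591.0, -389.0], [597.0, -461.0]]
t42.9 pos [ 535.  -370.2  188.1] rot [ 180.    -0.  -178.1] gap 30.7 F [ 0.3 -0.2 -1.5]
row [-0.09, -0.6, 16.21] [0.0, -0.0, 0.2]
```

play_rows(
  motion=[
    [[-0.1,-0.6,4,0,0,0],[-0.1,-0.6,8,0,0,0],[-0.1,-0.6,12,0,0,0],[-0.1,-0.6,14.5,0,0,0],[-0.1,-0.6,15.5,0,0,0]],
  ],
)

```text
time: 43.35
tool_pos: [534.2, -374.4, 29.3]
tcp_rot: [179.8, -0.3, -178.2]
ft_force: [-0.9, 0.1, -3.0]
finger_gap: 30.9
grip_force: 51.0
```

play_rows(
  motion=[
    [[0,0,0.3,0,0,0],[0,0,0.6,0,0,0],[0,0,0.6,0,0,0],[0,0,0.6,0,0,0]],
  ],
)

```text
time: 43.75
tool_pos: [537.6, -377.2, 29.5]
tcp_rot: [-179.9, 0.1, -178.0]
ft_force: [0.6, -0.8, -1.7]
finger_gap: 31.1
grip_force: 50.9
```

play_rows(
  motion=[
    [[0,0,0,0,0,0],[0,0,0,0,0,0],[0,0,0,0,0,0],[0,0,0,0,0,0],[0,0,0,0,0,0]],
  ],
  jaw=0.7,
)

```text
time: 44.25
tool_pos: [536.6, -376.4, 27.7]
tcp_rot: [-180.0, 0.0, -178.0]
ft_force: [0.4, 0.9, 0.4]
finger_gap: 59.6
grip_force: 0.0
```

play_rows(
  motion=[
    [[0,0,-3,0,0,0],[0,0,-7,0,0,0],[0,0,-12,0,0,0],[0,0,-16,0,0,0],[0,0,-16,0,0,0]],
  ],
  jaw=0.7,
)

```text
time: 44.75
tool_pos: [539.8, -379.0, 196.7]
tcp_rot: [-179.5, 0.6, -178.0]
ft_force: [0.3, -0.5, -0.1]
finger_gap: 59.8
grip_force: 0.0
```

```bash
python3 -c "
from h import *
s,st=snap('wrist','w13'); P=[s['tp'],s['tr']]
for u,v,A,r in blobs(s,(0,150,60),(6,255,255),150): print('red',round(u),round(v),A,plane(s,u,v,48,*P).round())
go(400,-380,250,181.7)
"
```

```text
red 281 193 1679.0 [ 536. -376.   48.]
red 374 16 1873.0 [ 365. -297.   48.]
t44.8 pos [ 538.6 -378.1  192.8] rot [-179.7    0.4 -178. ] gap 59.9 F [ 0.9 -0.6 -1.4]
row [13.82, 0.26, -5.81] [-0.3, 0.4, 0.3]
```

play_rows(
  motion=[
    [[3,0,-1,0,0,0],[7,0.3,-1,0,0,0],[11,0.6,-1,0,0,0],[13.8,0.7,-1,0,0,0],[13.8,-0.6,-1,0,0,0]],
  ],
  jaw=0,
)

```text
time: 45.3
tool_pos: [395.1, -385.4, 195.1]
tcp_rot: [179.8, -0.2, -178.1]
ft_force: [0.4, -0.2, -0.3]
finger_gap: 0.0
grip_force: 0.0
```

```bash
python3 -c "
from h import *
go(398,-386,52,181.7)"
```

```text
t45.3 pos [ 395.1 -385.4  195.1] rot [ 179.8   -0.2 -178.1] gap 0.0 F [ 0.4 -0.2 -0.3]
row [-0.34, -0.13, 14.31] [0.2, -0.2, 0.2]
```

play_rows(
  motion=[
    [[0,0,4,0,0,0],[0,0,8,0,0,0],[0,0,12,0,0,0],[0,0,14.3,0,0,0],[0,0,14.3,0,0,0]],
  ],
)

```text
time: 45.8
tool_pos: [396.2, -384.0, 48.8]
tcp_rot: [179.6, -0.3, -178.0]
ft_force: [-0.6, 0.4, -0.5]
finger_gap: 0.0
grip_force: 0.0
```

play_rows(
  motion=[
    [[-1,0,0,0,0,0],[-2,0,0,0,0,0],[-3,0,0,0,0,0],[-4,0,0,0,0,0],[-5,0,0,0,0,0]],
  ],
)

```text
time: 46.3
tool_pos: [450.2, -385.9, 55.7]
tcp_rot: [-179.9, 0.0, -178.0]
ft_force: [-1.7, -0.7, 0.9]
finger_gap: 0.2
grip_force: 0.9
```

play_rows(
  motion=[
    [[-1,0,0,0,0,0],[-2,0,0,0,0,0],[-3,0,0,0,0,0],[-4,0,0,0,0,0],[-5,0,0,0,0,0]],
  ],
)

```text
time: 46.8
tool_pos: [499.5, -383.7, 54.5]
tcp_rot: [180.0, -0.0, -178.0]
ft_force: [-2.6, -1.0, 0.7]
finger_gap: -0.1
grip_force: 0.9
```

play_rows(
  motion=[
    [[-1,0,0,0,0,0],[-2,0,0,0,0,0],[-3,0,0,0,0,0],[-4,0,0,0,0,0],[-4.5,0,0,0,0,0]],
  ],
)

```text
time: 47.3
tool_pos: [544.9, -381.8, 54.5]
tcp_rot: [180.0, 0.0, -178.0]
ft_force: [-1.7, -0.6, 1.0]
finger_gap: 0.0
grip_force: 0.7
```

```bash
python3 -c "
from h import *
go(591,-380,52,181.7)
t,_=snap('top','t14')
for u,v,A,r in blobs(t,(100,120,30),(125,255,255),30,(360,80,480,300)): b=cv2.boxPoints(r); print('blue',round(u),round(v),A,[plane(t,*p,90)[:2].round().tolist() for p in b])
"
```

```text
t47.3 pos [ 544.9 -381.8   54.5] rot [ 180.    0. -178.] gap 0.0 F [-1.7 -0.6  1. ]
row [-4.62, 0.01, 0.26] [0.0, 0.0, 0.3]
blue 401 211 34.5 [[560.0, -279.0], [560.0, -331.0], [552.0, -331.0], [552.0, -279.0]]
```

play_rows(
  motion=[
    [[-0.5,0,0,0,0,0],[-1,0,0,0,0,0],[-1.5,0,0,0,0,0],[-2,0,0,0,0,0],[-2.2,0,0,0,0,0]],
  ],
)

```text
time: 47.85
tool_pos: [565.1, -381.2, 54.4]
tcp_rot: [180.0, -0.1, -178.0]
ft_force: [-13.0, 1.3, 6.1]
finger_gap: -0.3
grip_force: 6.1
```

play_rows(
  motion=[
    [[-0.2,0,0,0,0,0],[-0.4,0,0,0,0,0],[-0.6,0,0,0,0,0],[-0.8,0,0,0,0,0],[-0.8,0,0,0,0,0]],
  ],
)

```text
time: 48.35
tool_pos: [573.2, -381.0, 54.4]
tcp_rot: [180.0, -0.1, -178.0]
ft_force: [-1.4, 0.8, 0.9]
finger_gap: 0.0
grip_force: 1.6
```

play_rows(
  motion=[
    [[-0.2,0,0,0,0,0],[-0.3,0,0,0,0,0],[-0.4,0,0,0,0,0],[-0.4,0,0,0,0,0]],
  ],
)

```text
time: 48.75
tool_pos: [577.3, -380.8, 54.4]
tcp_rot: [180.0, -0.1, -178.0]
ft_force: [-3.8, 0.9, 0.4]
finger_gap: -0.2
grip_force: 2.1
```

play_rows(
  motion=[
    [[-0.2,0,0,0,0,0],[-0.3,0,0,0,0,0],[-0.3,0,0,0,0,0]],
  ],
)

```text
time: 49.05
tool_pos: [580.8, -380.7, 54.4]
tcp_rot: [180.0, 0.0, -178.0]
ft_force: [-2.0, 0.3, -1.3]
finger_gap: 0.1
grip_force: 1.1
```

play_rows(
  motion=[
    [[-0.2,0,0,0,0,0],[-0.3,0,0,0,0,0],[-0.3,0,0,0,0,0]],
  ],
)

```text
time: 49.35
tool_pos: [582.0, -380.7, 54.4]
tcp_rot: [179.9, -0.2, -178.0]
ft_force: [-11.8, 1.7, 6.3]
finger_gap: -0.5
grip_force: 6.5
```

play_rows(
  motion=[
    [[-0.2,0,0,0,0,0],[-0.2,0,0,0,0,0],[-0.2,0,0,0,0,0]],
  ],
)

```text
time: 49.65
tool_pos: [582.0, -380.7, 54.4]
tcp_rot: [179.9, -0.4, -178.0]
ft_force: [-23.8, 4.4, 10.9]
finger_gap: 0.2
grip_force: 11.7
```

play_rows(
  motion=[
    [[2,0,0,0,0,0],[6,0,0,0,0,0],[8,0,0,0,0,0],[8,0,-5,0,0,0],[8,0,-10,0,0,0]],
  ],
)

```text
time: 50.15
tool_pos: [504.3, -382.4, 153.7]
tcp_rot: [179.8, -0.1, -178.0]
ft_force: [1.0, -0.5, 1.1]
finger_gap: 0.0
grip_force: 0.0
```

play_rows(
  motion=[
    [[3,-2,-4,0,0,0],[7,-4,-8,0,0,0],[10,-6,-12,0,0,0],[10,-6,-12,0,0,0]],
  ],
)

```text
time: 50.55
tool_pos: [407.3, -450.2, 280.7]
tcp_rot: [-179.6, 0.3, -178.1]
ft_force: [0.7, -0.4, 1.3]
finger_gap: -0.0
grip_force: 0.0
```

```bash
python3 -c "
from h import *
w,st=snap('wrist','w15');P=[w['tp'],w['tr']]
t,_=snap('top','t15');c,_=snap('scene','s15')
for u,v,A,r in blobs(w,(100,150,40),(125,255,255),150): b=cv2.boxPoints(r); print('w blue',round(u),round(v),A,[plane(w,*p,90,*P)[:2].round().tolist() for p in b])
for u,v,A,r in blobs(t,(95,90,30),(130,255,255),8,(100,80,480,300)): print('t blue',round(u),round(v),A,cv2.boxPoints(r).round().tolist(),plane(t,u,v,90).round(),plane(t,u,v,117).round())
# wall tops and tabs: dark tab tops at z=223 in top view
for n,a in [('hook4',185.4),('hook3',125.4),('hook2',65.4)]:
    X=np.array([611+105*np.cos(np.radians(a)),296+105*np.sin(np.radians(a))]); 
    print(n,'tab top px',project(t,[*X,223]).round(1),project(c,[*X,223]).round(1),'foot',project(t,[*X,100]).round(1),project(c,[*X,100]).round(1))
cv2.imwrite('pics/fin.png',cv2.resize(np.vstack([c['pixels'][90:250,240:440],t['pixels'][120:250,85:285]])[:,:,::-1],None,fx=2,fy=2))
st=__import__('bench').sensors.sense(); print(st['tool_pos'],st['ft_force'])
"
```

```text
t blue 170 234 122.0 [[156.0, 238.0], [167.0, 218.0], [182.0, 226.0], [172.0, 246.0]] [499. 283.  90.] [495. 277. 117.]
t blue 424 196 248.5 [[388.0, 195.0], [463.0, 193.0], [463.0, 197.0], [388.0, 200.0]] [ 596. -371.   90.] [ 590. -362.  117.]
hook4 tab top px [157.4 222.4] [312.3 135.9] foot [168.1 230.5] [310.9 169.2]
hook3 tab top px [116.5 203.7] [341.5 127.7] foot [130.9 213.5] [338.6 160.6]
hook2 tab top px [114.8 159.8] [372.7 137. ] foot [129.2 173.6] [368.  170.4]
[ 408.51762384 -447.62679023  275.50201564] [ 0.92733484  0.5044572  -0.61845002]
```

```bash
python3 -c "
from h import *
t=pickle.load(open('pics/t15.pkl','rb'));c=pickle.load(open('pics/s15.pkl','rb'))
for n,a in [('hook4',185.4),('hook3',125.4),('hook2',65.4)]:
    X=[611+105*np.cos(np.radians(a)),296+105*np.sin(np.radians(a))]
    for z in (220,205,100):
        for m,s in (('top',t),('scene',c)):
            u,v=project(s,[*X,z]).round().astype(int); p=s['pixels'][v-1:v+2,u-1:u+2].reshape(-1,3); print(n,z,m,(u,v),p.mean(0).round(),end='  ')
        print()
h=cv2.cvtColor(t['pixels'],cv2.COLOR_RGB2HSV)
for n,lo,hi,roi in [('copper',(3,120,60),(14,255,255),(115,195,150,235)),('brass',(18,110,50),(32,255,255),(105,150,150,200))]:
    for u,v,A,r in blobs(t,lo,hi,8,roi): print(n,round(u),round(v),A)
print([ (k,round(u),round(v)) for k,b in (('brass left on bench',blobs(t,(18,150,80),(32,255,255),100,(260,150,370,280))),('blue on bench',blobs(t,(100,120,40),(125,255,255),60,(250,150,300,190)))) for u,v,A,r in b])
"
```

```text
hook4 220 top (np.int64(158), np.int64(223)) [56. 46. 42.]  hook4 220 scene (np.int64(312), np.int64(137)) [58. 42. 33.]  
hook4 205 top (np.int64(159), np.int64(224)) [50. 42. 38.]  hook4 205 scene (np.int64(312), np.int64(141)) [25. 19. 18.]  
hook4 100 top (np.int64(168), np.int64(231)) [84. 83. 82.]  hook4 100 scene (np.int64(311), np.int64(169)) [94. 74. 35.]  
hook3 220 top (np.int64(117), np.int64(204)) [46. 38. 35.]  hook3 220 scene (np.int64(341), np.int64(128)) [98. 65. 45.]  
hook3 205 top (np.int64(119), np.int64(205)) [40. 32. 29.]  hook3 205 scene (np.int64(341), np.int64(133)) [95. 19. 16.]  
hook3 100 top (np.int64(131), np.int64(214)) [92. 84. 78.]  hook3 100 scene (np.int64(339), np.int64(161)) [89. 88. 82.]  
hook2 220 top (np.int64(115), np.int64(160)) [43. 37. 35.]  hook2 220 scene (np.int64(373), np.int64(138)) [38. 37. 37.]  
hook2 205 top (np.int64(117), np.int64(162)) [26. 21. 19.]  hook2 205 scene (np.int64(372), np.int64(142)) [13. 14. 15.]  
hook2 100 top (np.int64(129), np.int64(174)) [46. 34. 22.]  hook2 100 scene (np.int64(368), np.int64(170)) [158. 153. 132.]  
copper 124 226 235.0
copper 141 206 217.5
copper 125 198 73.0
brass 132 181 13.5
brass 134 176 11.0
brass 121 170 9.5
brass 136 167 27.0
brass 125 163 8.5
[]
```

The dark tabs sit at the hung positions on all three hooks, no loose bobs remain on the bench, and the drawer met its hard stop.

```bash
python3 -c "
from bench import job
print(job.hand_in())"
```

```text
the job is handed in; nothing more can be done
None
```

The job is handed in, though no verdict came back: all three bobs hang on hooks 2 to 4, the red magnet lies in the drawer, and I pushed the drawer until it met its stop.

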